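# Load the bench shaker, post the job and switch on

### The job

Put every canister standing on the bench upright into a free pocket of the bench shaker, one to a pocket and fully home. Only when all are in, take the job hanger off its parking stand, hook it over the black-sleeved end of the job rail and slide it along the rail until it hangs centred at the white pointer; let go, and last throw the shaker's toggle switch all the way to the back. Leave the other things on the bench where they are.

Things in the scene. Friction and masses are not known exactly. Their poses are not given: they have to be found in the camera images.
- can1: closed polishing canister, plain steel cylinder 48 mm in diameter and 60 mm high, about 0.3 kg, all canisters alike; origin at the centre of its underside, z up its axis. If present it stands loose on the bench, on the left.
- can2: closed polishing canister, plain steel cylinder 48 mm in diameter and 60 mm high, about 0.3 kg, all canisters alike; origin at the centre of its underside, z up its axis. If present it stands loose on the bench, on the left.
- can3: closed polishing canister, plain steel cylinder 48 mm in diameter and 60 mm high, about 0.3 kg, all canisters alike; origin at the centre of its underside, z up its axis. If present it stands loose on the bench, on the left.
- can4: closed polishing canister, plain steel cylinder 48 mm in diameter and 60 mm high, about 0.3 kg, all canisters alike; origin at the centre of its underside, z up its axis. If present it stands loose on the bench, on the left.
- can5: closed polishing canister, plain steel cylinder 48 mm in diameter and 60 mm high, about 0.3 kg, all canisters alike; origin at the centre of its underside, z up its axis. If present it stands loose on the bench, on the left.
- can6: closed polishing canister, plain steel cylinder 48 mm in diameter and 60 mm high, about 0.3 kg, all canisters alike; origin at the centre of its underside, z up its axis. If present it is already sitting in a pocket of the shaker.
- can7: closed polishing canister, plain steel cylinder 48 mm in diameter and 60 mm high, about 0.3 kg, all canisters alike; origin at the centre of its underside, z up its axis. If present it is already sitting in a pocket of the shaker.
- pocket1 (a point): centre of the floor of a square pocket (54 mm wide, 25 mm deep, chamfered mouth) in the shaker's deck, front (robot side) row, right; the deck's top is 25 mm above this point; axes as the shaker's
- pocket2 (a point): centre of the floor of a square pocket (54 mm wide, 25 mm deep, chamfered mouth) in the shaker's deck, front (robot side) row, middle; the deck's top is 25 mm above this point; axes as the shaker's
- pocket3 (a point): centre of the floor of a square pocket (54 mm wide, 25 mm deep, chamfered mouth) in the shaker's deck, front (robot side) row, left; the deck's top is 25 mm above this point; axes as the shaker's
- pocket4 (a point): centre of the floor of a square pocket (54 mm wide, 25 mm deep, chamfered mouth) in the shaker's deck, back row, right; the deck's top is 25 mm above this point; axes as the shaker's
- pocket5 (a point): centre of the floor of a square pocket (54 mm wide, 25 mm deep, chamfered mouth) in the shaker's deck, back row, middle; the deck's top is 25 mm above this point; axes as the shaker's
- pocket6 (a point): centre of the floor of a square pocket (54 mm wide, 25 mm deep, chamfered mouth) in the shaker's deck, back row, left; the deck's top is 25 mm above this point; axes as the shaker's
- shaker: bench shaker, fixed: grey housing 240 (x) x 250 (y) x 45 mm high; on it an aluminium deck 170 x 248 mm, top 70 mm above the bench, with six pockets in 2 rows of 3, 78 mm apart. Origin on the bench under the deck's middle; +x away from the robot, +y along the rows to the left. The housing juts out to x = -150 mm, and carries the toggle switch (pivot at x = -110, y = 0, 67 mm up)
- switch (a joint): angle of the shaker's toggle switch: 0 when it leans fully to the robot side (off), 1.0 when it is over to the back, shaker +x (on); turns on an axis along the shaker's y, 67 mm above the bench, stays where it is left. The lever is 60 mm long from the pivot to the centre of its 26 mm black ball; it needs about 1 to 2 N at its tip
- rail: job rail, fixed: level steel bar 12 mm thick along the body's y, axis 160 mm above the bench, between end posts (166 mm high) centred at y = -141 and +141 mm, on a base 70 x 300 x 12 mm. Origin on the bench under the bar's middle; +y to the end nearer the shaker, +x away from the robot. A black sleeve, no thicker than the bar, covers y = +60 to +135 mm: the end for hooking on
- pointer: upright pointer post with a white arrow head, fixed to the rail's base 28 mm beyond (+x of) the bar, 140 mm high, below the bar; origin at its foot; axes as the rail's. It marks the place along the rail where the hanger belongs
- hanger: job hanger, 0.12 kg, an upside-down U: crown 35 (x) x 40 (y) x 6 mm; below it a 20 mm gap (x) for the bar (along y), between a brass leg 28 mm long (x 10 to 20) and a tag plate 75 mm long, 60 wide (x -15 to -10); on top a wooden grip block 20 (x) x 30 (y) mm, z 6 to 42. Origin: middle of the crown's underside, which rests on the bar; z up. Starts on a low stand: 12 mm bar 94 long, posts 116 high
- jar: bystander: amber glass jar with black lid, 60 mm in diameter, 75 mm high, among the canisters; origin under its centre
- mug: bystander: white mug, 80 mm in diameter, 90 mm high; origin under its centre
- bottle: bystander: clear bottle, 60 mm in diameter, 200 mm high; origin under its centre
- mallet: bystander: hammer lying along its own x, at the back; origin at its middle
- driver: bystander: screwdriver lying along its own x, in front of the robot; origin at its middle
- tape: bystander: roll of tape, 90 mm in diameter, 20 mm high, at the back; origin under its centre
Not all that is in view belongs to the job. What is shaped like the can2 but red is not meant.

How it is judged:
By the outcome, as a careful person would: the job done as asked, in the order asked, and still so for the second after the job is handed in, with the robot touching nothing.
Of can1, can2, can3, can4, can5 only 4 to 5 are there at a start; the rules pass over those that are not, and their reading is None.
Of can6, can7 only 1 to 1 are there at a start; the rules pass over those that are not, and their reading is None.
At some moment in a run one of can1, can2, can3, can4, can5 may be knocked a few centimetres aside while the robot is not near it.
It also fails if it takes over 192 s, if anything falls off the work surface, if the arm or the gripper's body presses on something with over 40 N, if the wrist force passes 120 N, or if a joint passes its speed limit or range.

### The arm

A 6-joint arm with a two-finger parallel gripper is mounted at the origin on the work surface. World frame = base frame: x ahead of the robot, y to its left, z up, the work surface at z = 0. Lengths are in m, angles in rad, forces in N, time in s.
With the tool pointing down it reaches from about 0.325 to 0.775 m from the base axis. Payload 9.3 kg.
Tool frame: the origin (TCP) lies at the very end of the fingers, on their centre line; the grasp point (between the pads) lies 19 mm behind it; z points along the fingers, y is the line along which they close (so a half turn about z gives the same grasp; the last joint's range is limited). The gripper opens to 85 mm and grips with 20 to 120 N. Pads are 22 mm wide; open, the fingers measure 114 mm over their backs; the gripper's body (76 mm by 85 mm) begins 54 mm behind the grasp point. The pads swing forward as they close: fully open they stand 13 mm farther back than shut.
Start: joints at [0.96, 0.259, 0.021, 1.334, 0, 1.418], TCP at [0.243, 0.493, 0.231] pointing down, gripper open.
Joint ranges: [-3.04, 3.04], [-0.91, 1.82], [-1.04, 1.36], [-1.92, 1.95], [-1.52, 1.45], [-3.14, 3.14]. Speed limits (rad/s): [2.22, 2.22, 2.79, 3.14, 3.14, 3.14].

### API

Orientations are given as a unit quaternion [w, x, y, z].
In Python, from bench import manip, viewer gives the robot as it stands. The module is installed in compiled form; this text tells all that it offers.
- The arm moves only by the shell command python3 -m crank 'ROWS' [FORCE]. ROWS is JSON, a list that holds one entry, the list of rows, each a list of 7 numbers: the opening, from -1 (shut) to 1 (fully open), then the shift along the tool's x, y, z each as a share of 500 mm, from -1 to 1, then the turn, a rotation vector about the tool's x, y, z each as a share of 120 degrees, from -1 to 1. A call has 1 to 10 rows; each row is the pose to reach, as a shift and turn from the pose commanded when the call began, along the tool's axes at that moment; what a row does not reach only later rows make up. A row lasts 1/12 s, in which the tool goes at most 41.7 mm and 7.16 degrees, less where a joint would pass 70% of its speed; a pose out of reach is approached as far as the arm can. A call with a number of a shift or a turn outside -1 to 1 is refused whole. A call with a gripper value outside its range is refused whole. The fingers move at their own pace and stop on an object; FORCE is the grip in N (left out, the last holds). Time passes only in rows, so rows that repeat a pose let the fingers close. It gives the time, the measured TCP pose, the force, the opening and the grip force at its end, in the units of the state.
- manip.read_state(): the state, without advancing time (a new reading comes with each control period).
- viewer.read_camera(name): name is "side" or "top" or "wrist"; returns (picture, depth): 480x640x3 uint8, red, green, blue; 480x640 float32, m along the optical axis (not along the pixel's ray), 0 where there is no reading.
- viewer.get_calibration(name): a dict with "intrinsics" (3x3 intrinsics, pixels), "T" (4x4, takes a point from camera to world coordinates); the wrist camera has in their place "mount" (4x4, takes a point from camera to tool coordinates, whose origin is the TCP and whose axes are the flange's). Camera axes: x right, y down, z forward; pixel columns grow to the right and rows downward; lengths in m; the calibration is good to about 2 mm. A picture is of the moment at which its call begins: read the wrist's pose just before it. get_calibration takes no time and is no camera call.
- manip.hand_in(): hands the job in; it is judged then, once.
The state is a dict: "clock": time; "joint_positions": joint angles; "dq": joint speeds; "joint_efforts": joint torques, N m; "position": TCP position; "orientation": TCP orientation; "wrist_force": force on the tool from outside, world axes, zero at the start; "moment": the same for the moment, N m; "finger_gap": finger opening in m; "finger_force": force on a finger pad.
Only numpy, scipy, OpenCV 4.12 (cv2) and the standard library are available. Lean on these libraries where they do the work, as an engineer would, in place of code of your own. Each camera call takes 0.05 s, during which the arm holds its last target. There are 200 camera calls.

## Working session

There is one attempt and no reset: what is moved stays moved. The work goes in short steps, Python scripts to look and compute and a shell command to move; the robot and the scene stay as the last step left them, time stands still between calls to the robot, and variables do not carry over. Pictures are saved under pics/ and viewed, at most 14 in all, crops included, and the job is handed in when it is done.

```bash
mkdir -p pics; cat > h.py <<'E'
import numpy as np, cv2
from bench import manip, viewer
from scipy.spatial.transform import Rotation as R
def Rq(q): return R.from_quat([q[1],q[2],q[3],q[0]])
def pose():
    s=manip.read_state(); T=np.eye(4); T[:3,:3]=Rq(s['orientation']).as_matrix(); T[:3,3]=s['position']; return T
def snap(name,fn=None):
    if name=='wrist': Tw=pose()
    im,d=viewer.read_camera(name); c=viewer.get_calibration(name)
    T=Tw@c['mount'] if name=='wrist' else c['T']; K=np.array(c['intrinsics'])
    if fn: cv2.imwrite('pics/'+fn,im[:,:,::-1])
    v,u=np.mgrid[:480,:640]
    P=np.stack([(u-K[0,2])/K[0,0]*d,(v-K[1,2])/K[1,1]*d,d],-1)@T[:3,:3].T+T[:3,3]
    np.savez('/tmp/%s.npz'%name,im=im,d=d,P=P,T=T,K=K); return im,d,P,T,K
E
python3 - <<'E'
from h import *
for n in('top','side'):
    im,d,P,T,K=snap(n,n+'0.png'); print(n,K.round(1).tolist(),T.round(3).tolist())
s=manip.read_state(); print({k:np.round(v,3).tolist() for k,v in s.items()}); print(pose().round(3)); print(viewer.get_calibration('wrist')['mount'])
E
```

```text
top [[484.8, 0.0, 326.8], [0.0, 484.8, 238.1], [0.0, 0.0, 1.0]] [[-0.002, -0.991, 0.136, 0.393], [-1.0, 0.002, -0.0, 0.066], [-0.0, -0.136, -0.991, 1.363], [0.0, 0.0, 0.0, 1.0]]
side [[474.7, 0.0, 329.4], [0.0, 474.7, 242.0], [0.0, 0.0, 1.0]] [[0.832, -0.253, 0.494, 0.018], [-0.554, -0.405, 0.727, -0.742], [0.017, -0.879, -0.477, 0.629], [0.0, 0.0, 0.0, 1.0]]
{'clock': 0.1, 'joint_positions': [0.96, 0.259, 0.021, 1.334, -0.0, 1.418], 'dq': [-0.0, -0.004, 0.001, 0.001, 0.001, -0.001], 'joint_efforts': [0.004, -55.67, 34.507, 0.012, -0.0, 0.0], 'position': [0.243, 0.493, 0.231], 'orientation': [-0.0, 0.227, 0.974, -0.001], 'wrist_force': [-0.04, -0.492, -0.106], 'moment': [0.05, 0.022, 0.008], 'finger_force': 0.0, 'finger_gap': 0.085}
[[-0.897  0.442 -0.001  0.243]
 [ 0.442  0.897 -0.001  0.493]
 [ 0.    -0.001 -1.     0.231]
 [ 0.     0.     0.     1.   ]]
[[ 8.67260423e-04 -9.53925452e-01 -3.00042463e-01  7.67157359e-02]
 [ 9.99999244e-01  5.65747784e-04  1.09177399e-03 -1.91895576e-04]
 [-8.71722638e-04 -3.00043183e-01  9.53925222e-01 -1.42670642e-01]
 [ 0.00000000e+00  0.00000000e+00  0.00000000e+00  1.00000000e+00]]
```

View pics/top0.png

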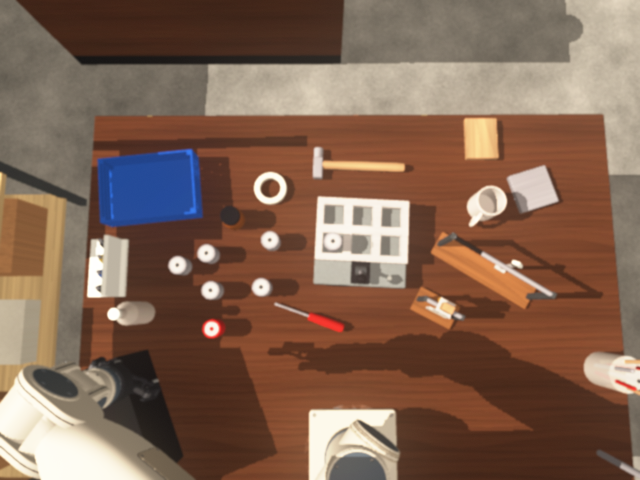

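View pics/side0.png

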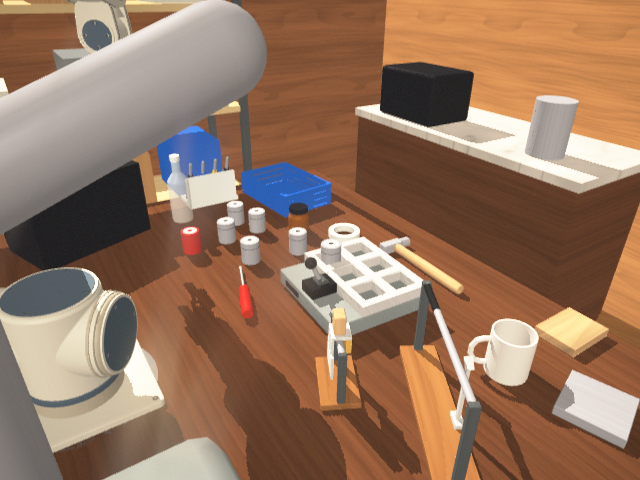

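The top view shows five steel canisters at (180,265), (208,253), (212,290), (262,287) and (270,240). The red one at (212,328) and the amber jar at (232,216) are not wanted. The shaker is around (362,242), with its front-left pocket3 filled at (333,241). The small stand with the hanger is at (438,307), and the rail runs from (445,240) to (552,295).

```bash
cat > m.py <<'E'
from h import *
z=np.load('/tmp/top.npz'); P=z['P'];im=z['im']
Z=P[...,2]
def at(u,v,r=13,lo=.05,hi=.08):
    w=P[v-r:v+r,u-r:u+r].reshape(-1,3); k=w[(w[:,2]>lo)&(w[:,2]<hi)]
    c,_=cv2.minEnclosingCircle(k[:,:2].astype(np.float32)); return np.r_[np.median(k[:,2]),k.mean(0)[:2],c,len(k)].round(4), np.ptp(k[:,:2],axis=0).round(4)
for c in [(180,265),(208,253),(212,290),(262,287),(270,240),(333,241),(212,328),(232,216)]: print(c,*at(*c))
box=np.zeros(Z.shape,bool); box[190:270,310:415]=1
k=P[box&(Z>.066)&(Z<.074)]; print('deck',len(k),cv2.minAreaRect(k[:,:2].astype(np.float32)),np.median(k[:,2]))
box[:]=0; box[190:300,305:420]=1
k=P[box&(Z>.04)&(Z<.05)];print('hous',cv2.minAreaRect(k[:,:2].astype(np.float32)))
box[:]=0; box[225:310,425:565]=1
k=P[box&(Z>.15)&(Z<.175)];print('bar',len(k),cv2.minAreaRect(k[:,:2].astype(np.float32)),np.median(k[:,2]))
k=P[box&(Z>.10)&(Z<.145)];print('ptr',k.round(3)[::6].tolist())
box[:]=0; box[280:335,405:470]=1
k=P[box&(Z>.09)];print('stand',len(k),k[np.argsort(-k[:,2])][::5].round(3).tolist())
b=cv2.resize(im[220:340,400:560],None,fx=5,fy=5,interpolation=cv2.INTER_CUBIC);cv2.imwrite('pics/c1.png',b[:,:,::-1])
E
python3 m.py
```

```text
(180, 265) [6.000e-02 4.996e-01 4.683e-01 5.003e-01 4.696e-01 2.580e+02] [0.0438 0.047 ]
(208, 253) [6.010e-02 5.317e-01 3.917e-01 5.326e-01 3.928e-01 2.520e+02] [0.0462 0.0475]
(212, 290) [6.020e-02 4.320e-01 3.773e-01 4.322e-01 3.781e-01 2.610e+02] [0.0454 0.0468]
(262, 287) [6.000e-02 4.400e-01 2.428e-01 4.404e-01 2.434e-01 2.500e+02] [0.043  0.0464]
(270, 240) [5.990e-02 5.671e-01 2.215e-01 5.678e-01 2.214e-01 2.480e+02] [0.046  0.0462]
(333, 241) [6.940e-02 5.710e-01 4.810e-02 5.644e-01 5.000e-02 3.120e+02] [0.0692 0.0677]
(212, 328) [5.990e-02 3.311e-01 3.714e-01 3.312e-01 3.724e-01 2.640e+02] [0.0443 0.0462]
(232, 216) [7.460e-02 6.313e-01 3.273e-01 6.323e-01 3.289e-01 3.310e+02] [0.0526 0.0518]
deck 3047 ((0.5821985006332397, -0.02821044623851776), (0.24847157299518585, 0.19269590079784393), 87.06715393066406) 0.06998409079649903
hous ((0.5374763011932373, -0.04505056142807007), (0.28887587785720825, 0.24425235390663147), 86.84302520751953)
bar 703 ((0.45695385336875916, -0.364666223526001), (0.2734363377094269, 0.19024769961833954), 81.80887603759766) 0.16453076309704584
ptr
[... 2470 characters left out ...]
6, 0.116], [0.366, -0.258, 0.116], [0.364, -0.275, 0.116], [0.371, -0.26, 0.116], [0.366, -0.263, 0.116], [0.397, -0.213, 0.116], [0.402, -0.185, 0.115], [0.409, -0.183, 0.115], [0.364, -0.283, 0.115], [0.409, -0.224, 0.114], [0.399, -0.213, 0.114], [0.369, -0.258, 0.114], [0.359, -0.271, 0.114], [0.376, -0.259, 0.113], [0.384, -0.211, 0.113], [0.356, -0.278, 0.113], [0.415, -0.189, 0.112], [0.366, -0.254, 0.112], [0.364, -0.238, 0.111], [0.371, -0.259, 0.111], [0.399, -0.191, 0.11], [0.369, -0.229, 0.109], [0.404, -0.179, 0.108], [0.379, -0.209, 0.106], [0.384, -0.21, 0.103], [0.412, -0.183, 0.1], [0.374, -0.219, 0.095], [0.402, -0.221, 0.093], [0.399, -0.224, 0.092], [0.384, -0.21, 0.091]]
```

View pics/c1.png

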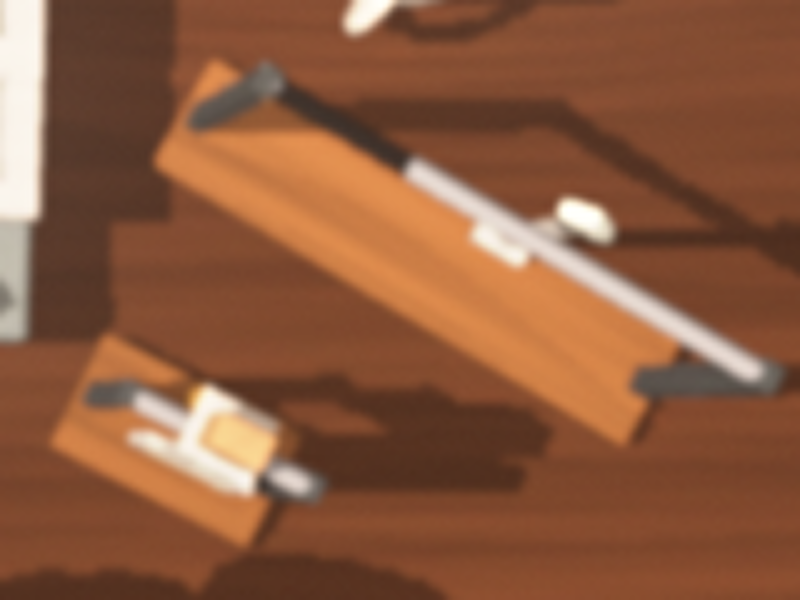

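```bash
cat > look.py <<'E'
import sys; from h import *
# usage: look.py x y z [yaw of tool y, deg]: prints the move from the present pose
def cans(name):
    im,d,P,T,K=snap(name); Z=P[...,2]; m=((Z>.056)&(Z<.064)&(d>0)).astype(np.uint8)
    n,L,s,_=cv2.connectedComponentsWithStats(m,connectivity=4); o=[]
    for i in range(1,n):
        k=P[L==i]; e=np.ptp(k[:,:2],axis=0)
        if s[i,4]<100 or max(e)>.055 or min(e)<.035: continue
        c=im[L==i].mean(0); 
        (x,y),r=cv2.minEnclosingCircle(k[:,:2].astype(np.float32)); o.append([round(float(v),4) for v in(*k[:,:2].mean(0),x,y,r)]+['red' if c[0]>1.3*c[2] else 'ok',int(s[i,4])])
    return o
def go(x,y,z,yaw=None):
    T=pose(); d=T[:3,:3].T@(np.array([x,y,z])-T[:3,3]); w=np.zeros(3)
    if yaw is not None:
        a=np.radians(yaw); Y=np.array([np.cos(a),np.sin(a),0]); Zt=np.array([0,0,-1.]); G=np.stack([np.cross(Y,Zt),Y,Zt],1)
        w=R.from_matrix(T[:3,:3].T@G).as_rotvec()
    print('shift',(d/.5).round(4),'turn',(np.degrees(w)/120).round(4),'rows',round(max(np.linalg.norm(d)/.0417,np.degrees(np.linalg.norm(w))/7.16),1))
if __name__=='__main__':
    a=sys.argv[1:]
    for n in a.pop(0).split(','):
        if n!='-':
            for o in cans(n): print(n,o)
    s=manip.read_state(); print(s['clock'],np.round(s['position'],4),np.round(s['wrist_force'],1),s['finger_gap'],s['finger_force'])
    if a: go(*map(float,a))
E
python3 look.py top .44 .2425 .2
```

```text
top [0.5672, 0.2223, 0.5677, 0.2219, 0.0239, 'ok', 207]
top [0.5317, 0.3918, 0.5317, 0.3926, 0.024, 'ok', 206]
top [0.4997, 0.4696, 0.4995, 0.4696, 0.024, 'ok', 212]
top [0.4404, 0.2429, 0.4402, 0.2431, 0.0237, 'ok', 208]
top [0.4318, 0.3785, 0.432, 0.3787, 0.0237, 'ok', 214]
top [0.3309, 0.3713, 0.3309, 0.3723, 0.0239, 'red', 221]
0.15 [0.243  0.4932 0.2308] [-0.2  0.2 -0.2] 0.08527928938324962 0.0
shift [-0.5751 -0.2755  0.0618] turn [0. 0. 0.] rows 7.7
```

```bash
python3 -m crank '[[[0.53,-0.575,-0.275,0.06,0,0,0],[0.53,-0.575,-0.275,0.06,0,0,0],[0.53,-0.575,-0.275,0.06,0,0,0],[0.53,-0.575,-0.275,0.06,0,0,0],[0.53,-0.575,-0.275,0.06,0,0,0],[0.53,-0.575,-0.275,0.06,0,0,0],[0.53,-0.575,-0.275,0.06,0,0,0],[0.53,-0.575,-0.275,0.06,0,0,0],[0.53,-0.575,-0.275,0.06,0,0,0],[0.53,-0.575,-0.275,0.06,0,0,0]]]' 40; python3 - <<'E'
from h import *
snap('wrist','w1.png')
E
python3 look.py wrist .4402 .243 .03
```

```text
clock: 0.98
position: [0.4409, 0.2416, 0.2008]
orientation: [-0.0, 0.229, 0.974, -0.0]
wrist_force: [0.8, 0.6, 0.3]
finger_gap: 0.0652
finger_force: 0.0
wrist [0.3416, 0.3684, 0.335, 0.3724, 0.0238, 'red', 2439]
wrist [0.4339, 0.3789, 0.4347, 0.3795, 0.0241, 'ok', 3443]
wrist [0.4998, 0.4635, 0.5023, 0.4693, 0.0241, 'ok', 2458]
wrist [0.4419, 0.2447, 0.4428, 0.2443, 0.024, 'ok', 2757]
wrist [0.5331, 0.3929, 0.5344, 0.3936, 0.0245, 'ok', 2737]
wrist [0.5683, 0.2232, 0.5702, 0.2227, 0.0244, 'ok', 2014]
1.0833 [0.4398 0.2432 0.2012] [0.5 0.1 0.3] 0.06524998328939371 0.0
shift [-0.001   0.      0.3424] turn [0. 0. 0.] rows 4.1
```

View pics/w1.png

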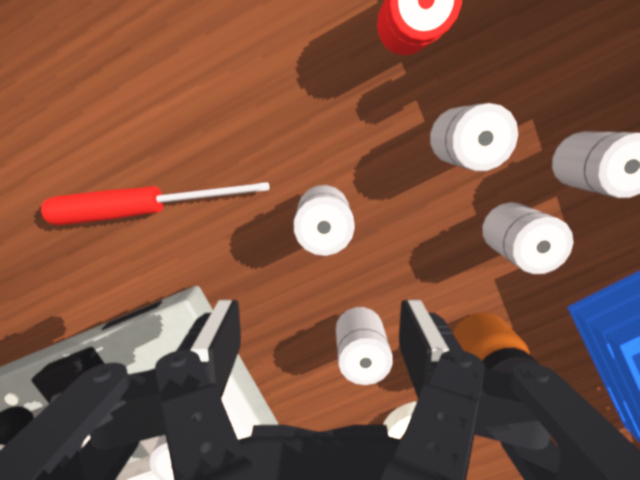

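The wrist view shows can D at (325,225), a plain steel can. The red one is at (420,20) and the amber jar is at (490,350). Descending and gripping D.

```bash
python3 -m crank '[[[0.53,-0.003,0.002,0.342,0,0,0],[0.53,-0.003,0.002,0.342,0,0,0],[0.53,-0.003,0.002,0.342,0,0,0],[0.53,-0.003,0.002,0.342,0,0,0],[0.53,-0.003,0.002,0.342,0,0,0],[0.53,-0.003,0.002,0.342,0,0,0],[-1,-0.003,0.002,0.342,0,0,0],[-1,-0.003,0.002,0.342,0,0,0],[-1,-0.003,0.002,0.342,0,0,0],[-1,-0.003,0.002,0.342,0,0,0]]]' 40; python3 look.py wrist,top .44 .1 .22
```

```text
clock: 1.92
position: [0.4433, 0.244, 0.0328]
orientation: [0.002, 0.227, 0.974, 0.001]
wrist_force: [-1.1, 1.0, 8.4]
finger_gap: 0.0467
finger_force: 42.2
top [0.5675, 0.2223, 0.5678, 0.2217, 0.0238, 'ok', 210]
top [0.5323, 0.3926, 0.5318, 0.3923, 0.0243, 'ok', 214]
top [0.5006, 0.4689, 0.5002, 0.4694, 0.0241, 'ok', 218]
2.0167 [0.4433 0.244  0.0328] [-1.5  1.4  8.4] 0.04717667824511366 42.205265164375305
shift [-0.1223 -0.26   -0.375 ] turn [0. 0. 0.] rows 5.7
```

```bash
python3 -m crank '[[[-1,0,0,-0.08,0,0,0],[-1,0,0,-0.16,0,0,0],[-1,0,0,-0.24,0,0,0],[-1,-0.06,-0.04,-0.3,0,0,0],[-1,-0.12,-0.09,-0.36,0,0,0],[-1,-0.18,-0.13,-0.4,0,0,0],[-1,-0.24,-0.17,-0.43,0,0,0],[-1,-0.3,-0.21,-0.45,0,0,0],[-1,-0.36,-0.25,-0.47,0,0,0],[-1,-0.42,-0.3,-0.5,0,0,0]]]'; python3 -m crank '[[[-1,-0.06,-0.04,0,0,0,0],[-1,-0.12,-0.08,0,0,0,0],[-1,-0.12,-0.08,0,0,0,0],[-1,-0.12,-0.08,0,0,0,0]]]';  python3 - <<'E'
from h import *
snap('wrist','w2.png')
E
python3 look.py wrist .5 0 .2
```

```text
clock: 2.85
position: [0.5642, 0.015, 0.2817]
orientation: [0.001, 0.227, 0.974, 0.0]
wrist_force: [1.7, 1.0, -3.0]
finger_gap: 0.047
finger_force: 43.3
clock: 3.18
position: [0.6002, -0.0476, 0.2803]
orientation: [0.0, 0.228, 0.974, 0.0]
wrist_force: [-0.5, 0.5, -2.8]
finger_gap: 0.0467
finger_force: 43.3
wrist [0.5696, 0.221, 0.5705, 0.2218, 0.0245, 'ok', 2671]
3.2833 [ 0.5994 -0.0454  0.2807] [-0.8  0.5 -3.1] 0.046726072468320605 43.34324598312378
shift [ 0.2186 -0.0065  0.1613] turn [0. 0. 0.] rows 3.3
```

View pics/w2.png

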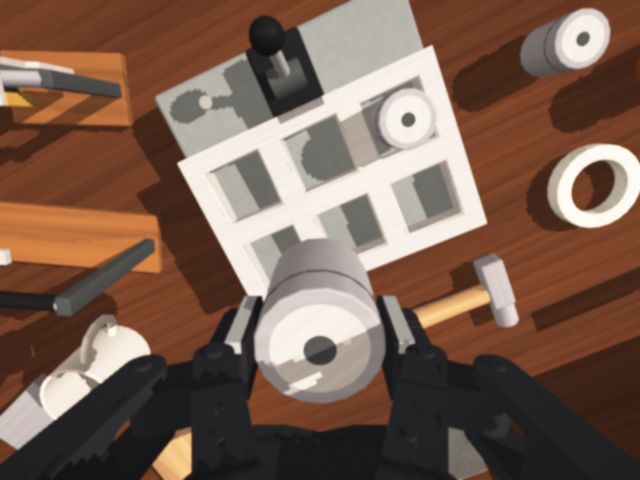

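Wrist view: the deck corners are at (180,162), (432,47) and (487,222). One can sits in pocket3 (408,118), the other five pockets are free, and the held can is at (320,350). Next I fit the deck model and the held can's offset.

```bash
cat > deck.py <<'E'
from h import *
from scipy.optimize import minimize
def fit(n):
    z=np.load('/tmp/%s.npz'%n); P=z['P'].reshape(-1,3); k=P[(abs(P[:,2]-.07)<.004)&(abs(P[:,0]-.59)<.16)&(abs(P[:,1]+.03)<.16)][:,:2]
    def cost(q):
        c,s=np.cos(q[2]),np.sin(q[2]); d=k-q[:2]; x=d[:,0]*c+d[:,1]*s; y=-d[:,0]*s+d[:,1]*c
        out=np.maximum(abs(x)-.085,0)+np.maximum(abs(y)-.124,0)
        ins=0
        for px in(-.039,.039):
            for py in(-.078,0,.078): ins=ins+np.maximum(.027-np.maximum(abs(x-px),abs(y-py)),0)
        return np.minimum(out+ins,.006).sum()
    r=min((minimize(cost,[.59,-.03,np.radians(a)],method='Nelder-Mead',options=dict(xatol=1e-5,fatol=1e-6,initial_simplex=np.array([.59,-.03,np.radians(a)])+np.array([[0,0,0],[.02,0,0],[0,.02,0],[0,0,.05]]))) for a in(-5,0,5)),key=lambda r:r.fun)
    x,y,a=r.x; print(n,len(k),r.fun/len(k),x.round(4),y.round(4),np.degrees(a).round(2))
    for i,(px,py) in enumerate([(-.039,-.078),(-.039,0),(-.039,.078),(.039,-.078),(.039,0),(.039,.078)]): print(i+1,np.round([x+px*np.cos(a)-py*np.sin(a),y+px*np.sin(a)+py*np.cos(a)],4))
if __name__=='__main__':
    fit('top');fit('wrist')
    z=np.load('/tmp/wrist.npz'); T=pose(); Q=((z['P']-T[:3,3])@T[:3,:3]).reshape(480,640,3)[255:400,255:385].reshape(-1,3)
    print('hist',np.percentile(Q[:,2],[5,25,50,75]).round(4)); m=np.median(Q[abs(Q[:,2]+.03)<.01][:,2]); k=Q[abs(Q[:,2]-m)<.002]
    print('held',m,k.mean(0).round(4),cv2.minEnclosingCircle(k[:,:2].astype(np.float32)))
E
python3 deck.py
```

```text
top 3155 0.0003927087716306073 0.5926 -0.0285 -3.05
1 [ 0.5495 -0.1043]
2 [ 0.5537 -0.0264]
3 [0.5578 0.0515]
4 [ 0.6274 -0.1084]
5 [ 0.6316 -0.0305]
6 [0.6357 0.0474]
wrist 27242 0.000543926059618028 0.5945 -0.0279 -3.16
1 [ 0.5513 -0.1036]
2 [ 0.5556 -0.0257]
3 [0.5599 0.0521]
4 [ 0.6292 -0.1079]
5 [ 0.6335 -0.0301]
6 [0.6378 0.0478]
hist [-0.0282 -0.0275 -0.0268 -0.0112]
held -0.02724475560617112 [ 0.0014 -0.0006 -0.0273] ((-0.0017596298130229115, -0.00024152241530828178), 0.025689397007226944)
```

```bash
python3 look.py - .629 -.108 .125;python3 look.py - .629 -.108 .077
```

```text
3.2833 [ 0.5994 -0.0454  0.2807] [-0.8  0.5 -3.1] 0.046726072468320605 43.34324598312378
shift [-0.1083 -0.0861  0.3114] turn [0. 0. 0.] rows 4.1
3.2833 [ 0.5994 -0.0454  0.2807] [-0.8  0.5 -3.1] 0.046726072468320605 43.34324598312378
shift [-0.1082 -0.0862  0.4074] turn [0. 0. 0.] rows 5.2
```

```bash
python3 -m crank '[[[-1,-0.108,-0.086,0.1,0,0,0],[-1,-0.108,-0.086,0.1,0,0,0],[-1,-0.108,-0.086,0.2,0,0,0],[-1,-0.108,-0.086,0.3,0,0,0],[-1,-0.108,-0.086,0.3,0,0,0],[-1,-0.108,-0.086,0.3,0,0,0]]]'; python3 look.py - .629 -.108 .077
```

```text
clock: 3.78
position: [0.6265, -0.1062, 0.1258]
orientation: [-0.004, 0.226, 0.974, 0.0]
wrist_force: [-0.8, 0.4, -2.8]
finger_gap: 0.0468
finger_force: 43.2
3.7833 [ 0.6265 -0.1062  0.1258] [-0.8  0.4 -2.8] 0.04678802078368947 43.2022225856781
shift [-0.0068 -0.001   0.0975] turn [0. 0. 0.] rows 1.2
```

```bash
python3 -m crank '[[[-1,-0.002,0,0.02,0,0,0],[-1,-0.002,0,0.02,0,0,0],[-1,-0.002,0,0.02,0,0,0]]]'; python3 look.py - .629 -.108 .077
```

```text
clock: 4.03
position: [0.6309, -0.1082, 0.1217]
orientation: [0.001, 0.226, 0.974, -0.0]
wrist_force: [0.6, -0.5, -2.1]
finger_gap: 0.047
finger_force: 43.2
4.0333 [ 0.6309 -0.1082  0.1217] [ 0.6 -0.5 -2.1] 0.04698438579660516 43.202784061431885
shift [ 0.0038 -0.0014  0.0894] turn [0. 0. 0.] rows 1.1
```

```bash
python3 -m crank '[[[-1,0.002,0,0.03,0,0,0],[-1,0.002,0,0.05,0,0,0],[-1,0.002,0,0.07,0,0,0],[-1,0.002,0,0.085,0,0,0],[-1,0.002,0,0.085,0,0,0],[-1,0.002,0,0.085,0,0,0]]]'; python3 look.py - .629 -.108 .077
```

```text
clock: 4.53
position: [0.6293, -0.1081, 0.0773]
orientation: [-0.0, 0.227, 0.974, -0.0]
wrist_force: [0.1, -0.3, -2.9]
finger_gap: 0.047
finger_force: 44.8
4.5333 [ 0.6293 -0.1081  0.0773] [ 0.1 -0.3 -2.9] 0.046951779975429 44.78925168514252
shift [ 0.0006 -0.      0.0007] turn [0. 0. 0.] rows 0.0
```

```bash
python3 -m crank '[[[-1,0,0,0.005,0,0,0],[-1,0,0,0.005,0,0,0],[0.35,0,0,0.005,0,0,0],[0.35,0,0,0.005,0,0,0],[0.35,0,0,0.005,0,0,0],[0.35,0,0,0.005,0,0,0],[0.35,0,0,-0.05,0,0,0],[0.35,0,0,-0.1,0,0,0],[0.35,0,0,-0.2,0,0,0],[0.35,0,0,-0.25,0,0,0]]]'; python3 look.py top .5702 .2225 .12; python3 deck.py | head -2; python3 - <<'E'
from h import *
z=np.load('/tmp/top.npz');P=z['P'];T=z['T'];K=z['K']
Z=P[...,2]; 
for x,y in[(.629,-.108),(.558,.052)]:
    k=P[(abs(P[...,0]-x)<.04)&(abs(P[...,1]-y)<.04)&(abs(Z-.105)<.006)]; print(len(k),np.median(k[:,2]) if len(k) else 0,k.mean(0))
E
```

```text
clock: 5.37
position: [0.6291, -0.1081, 0.2043]
orientation: [-0.0, 0.227, 0.974, 0.0]
wrist_force: [0.2, -0.9, 0.4]
finger_gap: 0.0578
finger_force: 0.0
top [0.5673, 0.2212, 0.5678, 0.2217, 0.0242, 'ok', 206]
top [0.5317, 0.3924, 0.532, 0.3926, 0.0241, 'ok', 209]
top [0.4996, 0.469, 0.5004, 0.4698, 0.0245, 'ok', 210]
top [0.4324, 0.3782, 0.4319, 0.3783, 0.0239, 'ok', 215]
top [0.3311, 0.3719, 0.3308, 0.3724, 0.0241, 'red', 215]
5.4167 [ 0.631  -0.1086  0.2114] [-0.7 -0.2  4.5] 0.057837410822342485 0.0
shift [0.4034 0.5401 0.1799] turn [0. 0. 0.] rows 8.4
top 2013 0.0003645559051003438 0.5927 -0.0284 -3.11
1 [ 0.5495 -0.1042]
0 0 [nan nan nan]
253 0.10502613112288772 [0.55781594 0.05116533 0.10503001]<stdin>:5: RuntimeWarning: Mean of empty slice.
  ret = um.true_divide(
```

```bash
python3 -m crank '[[[0.53,0.403,0.54,0.0,0,0,0],[0.53,0.403,0.54,0.0,0,0,0],[0.53,0.403,0.54,0.0,0,0,0],[0.53,0.403,0.54,0.0,0,0,0],[0.53,0.403,0.54,0.0,0,0,0],[0.53,0.403,0.54,0.0,0,0,0],[0.53,0.403,0.54,0.0,0,0,0],[0.53,0.403,0.54,0.0,0,0,0],[0.53,0.403,0.54,0.05,0,0,0],[0.53,0.403,0.54,0.1,0,0,0]]]'; python3 -m crank '[[[0.53,0,0,0.05,0,0,0],[0.53,0,0,0.05,0,0,0],[0.53,0,0,0.05,0,0,0]]]'; python3 look.py wrist .57 .2222 .03
```

```text
clock: 6.25
position: [0.5678, 0.2264, 0.1529]
orientation: [0.001, 0.225, 0.974, 0.001]
wrist_force: [0.9, -0.4, -0.2]
finger_gap: 0.0652
finger_force: 0.0
clock: 6.5
position: [0.5672, 0.223, 0.1267]
orientation: [-0.001, 0.227, 0.974, -0.001]
wrist_force: [0.0, -0.2, 0.0]
finger_gap: 0.0653
finger_force: 0.0
wrist [0.5339, 0.3923, 0.5349, 0.3933, 0.0247, 'ok', 7582]
wrist [0.5691, 0.223, 0.57, 0.2225, 0.0239, 'ok', 4654]
6.55 [0.5681 0.2231 0.1281] [ 0.1  0.1 -0.3] 0.06533944639275209 0.0
shift [-4.100e-03  1.000e-04  1.962e-01] turn [0. 0. 0.] rows 2.4
```

```bash
python3 -m crank '[[[0.53,-0.004,0,0.08,0,0,0],[0.53,-0.004,0,0.16,0,0,0],[0.53,-0.004,0,0.192,0,0,0],[0.53,-0.004,0,0.192,0,0,0],[0.53,-0.004,0,0.192,0,0,0],[-1,-0.004,0,0.192,0,0,0],[-1,-0.004,0,0.192,0,0,0],[-1,-0.004,0,0.192,0,0,0],[-1,-0.004,0,0.192,0,0,0]]]'; python3 look.py - .638 .048 .2
```

```text
clock: 7.3
position: [0.5714, 0.2225, 0.0343]
orientation: [0.002, 0.227, 0.974, 0.001]
wrist_force: [0.2, -0.6, 7.7]
finger_gap: 0.047
finger_force: 40.8
7.3 [0.5714 0.2225 0.0343] [ 0.2 -0.6  7.7] 0.04700100184591619 40.754828453063965
shift [-0.2751 -0.2532 -0.331 ] turn [0. 0. 0.] rows 6.0
```

```bash
python3 -m crank '[[[-1,0,0,-0.08,0,0,0],[-1,0,0,-0.16,0,0,0],[-1,0,0,-0.24,0,0,0],[-1,-0.06,-0.06,-0.29,0,0,0],[-1,-0.12,-0.12,-0.29,0,0,0],[-1,-0.18,-0.18,-0.29,0,0,0],[-1,-0.24,-0.23,-0.29,0,0,0],[-1,-0.274,-0.253,-0.24,0,0,0],[-1,-0.274,-0.253,-0.2,0,0,0],[-1,-0.274,-0.253,-0.18,0,0,0]]]'; python3 -m crank '[[[-1,0,0,0,0,0,0],[-1,0,0,0,0,0,0],[-1,0,0,0,0,0,0],[-1,0,0,0,0,0,0]]]'; python3 look.py - .638 .048 .079
```

```text
clock: 8.13
position: [0.6365, 0.0464, 0.1202]
orientation: [-0.001, 0.228, 0.974, -0.0]
wrist_force: [-0.9, -0.5, -1.8]
finger_gap: 0.0466
finger_force: 43.0
clock: 8.47
position: [0.6371, 0.0492, 0.1231]
orientation: [0.001, 0.226, 0.974, 0.0]
wrist_force: [1.0, -0.2, -2.8]
finger_gap: 0.0465
finger_force: 43.0
8.4667 [0.6371 0.0492 0.1231] [ 1.  -0.2 -2.8] 0.04649920645068786 42.98170566558838
shift [-0.0025 -0.0014  0.0883] turn [0. 0. 0.] rows 1.1
```

```bash
python3 -m crank '[[[-1,-0.002,-0.001,0.03,0,0,0],[-1,-0.002,-0.001,0.05,0,0,0],[-1,-0.002,-0.001,0.07,0,0,0],[-1,-0.002,-0.001,0.085,0,0,0],[-1,-0.002,-0.001,0.088,0,0,0],[-1,-0.002,-0.001,0.088,0,0,0],[-1,-0.002,-0.001,0.088,0,0,0]]]'; python3 look.py - .638 .048 .079
```

```text
clock: 9.05
position: [0.6373, 0.0473, 0.0782]
orientation: [0.0, 0.227, 0.974, -0.0]
wrist_force: [-2.7, 0.1, 5.2]
finger_gap: 0.0468
finger_force: 45.4
9.05 [0.6373 0.0473 0.0782] [-2.7  0.1  5.2] 0.046771751452858584 45.39275765419006
shift [-0.0007  0.0018 -0.0017] turn [0. 0. 0.] rows 0.0
```

```bash
python3 -m crank '[[[0.35,0,0,0,0,0,0],[0.35,0,0,0,0,0,0],[0.35,0,0,0,0,0,0],[0.35,0,0,-0.05,0,0,0],[0.35,0,0,-0.1,0,0,0],[0.35,0,0,-0.18,0,0,0],[0.35,0,0,-0.2,0,0,0],[0.35,0,0,-0.2,0,0,0]]]'; python3 look.py top,wrist .534 .3932 .15; python3 - <<'E'
from h import *
z=np.load('/tmp/top.npz');P=z['P']
Z=P[...,2]; 
for x,y in[(.627,-.108),(.558,.052),(.636,.048)]:
    k=P[(abs(P[...,0]-x)<.035)&(abs(P[...,1]-y)<.035)&(abs(Z-.105)<.008)]; print(len(k),np.median(k[:,2]) if len(k) else 0,k.mean(0))
E
```

```text
clock: 9.72
position: [0.639, 0.0473, 0.1813]
orientation: [0.003, 0.227, 0.974, 0.001]
wrist_force: [0.7, -0.3, 0.0]
finger_gap: 0.0581
finger_force: 0.0
top [0.5325, 0.3929, 0.5324, 0.3924, 0.024, 'ok', 200]
top [0.5, 0.4687, 0.4999, 0.4692, 0.0241, 'ok', 218]
top [0.4328, 0.3787, 0.4323, 0.3785, 0.0237, 'ok', 219]
top [0.3311, 0.3718, 0.3308, 0.3717, 0.0239, 'red', 224]
wrist [0.5493, -0.0471, 0.5564, -0.0275, 0.0374, 'ok', 577]
9.8167 [0.6374 0.0474 0.1774] [ 0.4  0.1 -1.2] 0.057572030044685356 0.0
shift [0.4912 0.5291 0.0546] turn [0. 0. 0.] rows 8.7
259 0.10499822224413857 [ 0.62606047 -0.10798378  0.10511034]
0 0 [nan nan nan]
0 0 [nan nan nan]<stdin>:5: RuntimeWarning: Mean of empty slice.
  ret = um.true_divide(
```

```bash
python3 -m crank '[[[0.53,0.491,0.529,0.0,0,0,0],[0.53,0.491,0.529,0.0,0,0,0],[0.53,0.491,0.529,0.0,0,0,0],[0.53,0.491,0.529,0.0,0,0,0],[0.53,0.491,0.529,0.0,0,0,0],[0.53,0.491,0.529,0.0,0,0,0],[0.53,0.491,0.529,0.0,0,0,0],[0.53,0.491,0.529,0.03,0,0,0],[0.53,0.491,0.529,0.06,0,0,0],[0.53,0.491,0.529,0.1,0,0,0]]]'; python3 -m crank '[[[0.53,0,0,0,0,0,0],[0.53,0,0,0,0,0,0],[0.53,0,0,0,0,0,0]]]'; python3 look.py wrist .534 .393 .032
```

```text
clock: 10.65
position: [0.5313, 0.398, 0.1251]
orientation: [-0.001, 0.224, 0.974, 0.0]
wrist_force: [-0.3, -0.7, -0.4]
finger_gap: 0.0653
finger_force: 0.0
clock: 10.9
position: [0.5343, 0.3924, 0.1275]
orientation: [-0.0, 0.227, 0.974, -0.0]
wrist_force: [-0.3, -0.3, 1.5]
finger_gap: 0.0652
finger_force: 0.0
wrist [0.4348, 0.3802, 0.4353, 0.3795, 0.0241, 'ok', 6592]
wrist [0.5019, 0.4703, 0.5026, 0.4705, 0.024, 'ok', 6028]
wrist [0.5337, 0.3942, 0.5348, 0.3937, 0.024, 'ok', 4669]
10.95 [0.5348 0.3923 0.1282] [ 0.7 -0.   0.9] 0.0654193832224839 0.0
shift [0.0021 0.0004 0.1924] turn [0. 0. 0.] rows 2.3
```

```bash
python3 -m crank '[[[0.53,0.002,0.002,0.08,0,0,0],[0.53,0.002,0.002,0.16,0,0,0],[0.53,0.002,0.002,0.192,0,0,0],[0.53,0.002,0.002,0.192,0,0,0],[0.53,0.002,0.002,0.192,0,0,0],[-1,0.002,0.002,0.192,0,0,0],[-1,0.002,0.002,0.192,0,0,0],[-1,0.002,0.002,0.192,0,0,0],[-1,0.002,0.002,0.192,0,0,0]]]'; python3 look.py - .633 -.03 .2
```

```text
clock: 11.7
position: [0.5351, 0.3947, 0.0343]
orientation: [0.002, 0.227, 0.974, 0.001]
wrist_force: [1.1, -1.4, 7.8]
finger_gap: 0.047
finger_force: 41.5
11.7 [0.5351 0.3947 0.0343] [ 1.1 -1.4  7.8] 0.04699447322441782 41.53459131717682
shift [-0.5524 -0.6741 -0.332 ] turn [0. 0. 0.] rows 11.2
```

```bash
python3 -m crank '[[[-1,0,0,-0.08,0,0,0],[-1,0,0,-0.16,0,0,0],[-1,0,0,-0.24,0,0,0],[-1,-0.05,-0.06,-0.3,0,0,0],[-1,-0.552,-0.674,-0.31,0,0,0],[-1,-0.552,-0.674,-0.31,0,0,0],[-1,-0.552,-0.674,-0.31,0,0,0],[-1,-0.552,-0.674,-0.31,0,0,0],[-1,-0.552,-0.674,-0.31,0,0,0],[-1,-0.552,-0.674,-0.31,0,0,0]]]'; python3 look.py - .6328 -.03 .18
```

```text
clock: 12.53
position: [0.5979, 0.1169, 0.1842]
orientation: [0.001, 0.227, 0.974, 0.0]
wrist_force: [2.1, -0.0, -3.1]
finger_gap: 0.0466
finger_force: 43.4
12.5333 [0.5979 0.1169 0.1842] [ 2.1 -0.  -3.1] 0.04658500808581994 43.362595438957214
shift [-0.1925 -0.2328  0.0084] turn [0. 0. 0.] rows 3.6
```

```bash
python3 -m crank '[[[-1,-0.18,-0.22,0,0,0,0],[-1,-0.18,-0.22,0,0,0,0],[-1,-0.18,-0.22,0,0,0,0],[-1,-0.18,-0.22,0,0,0,0],[-1,-0.18,-0.22,0.05,0,0,0],[-1,-0.18,-0.22,0.1,0,0,0],[-1,-0.18,-0.22,0.12,0,0,0],[-1,-0.18,-0.22,0.12,0,0,0],[-1,-0.18,-0.22,0.12,0,0,0],[-1,-0.18,-0.22,0.12,0,0,0]]]'; python3 look.py - .6328 -.03 .079
```

```text
clock: 13.37
position: [0.6305, -0.0193, 0.1245]
orientation: [0.001, 0.227, 0.974, 0.0]
wrist_force: [-0.4, -0.4, -2.5]
finger_gap: 0.0468
finger_force: 43.2
13.3667 [ 0.6305 -0.0193  0.1245] [-0.4 -0.4 -2.5] 0.04681467394608077 43.205963373184204
shift [-0.0133 -0.0173  0.0911] turn [0. 0. 0.] rows 1.1
```

```bash
python3 -m crank '[[[-1,-0.013,-0.017,0,0,0,0],[-1,-0.013,-0.017,0,0,0,0],[-1,-0.013,-0.017,0,0,0,0],[-1,-0.013,-0.017,0,0,0,0]]]'; python3 look.py - .6328 -.03 .079
```

```text
clock: 13.7
position: [0.6321, -0.0303, 0.1233]
orientation: [0.0, 0.227, 0.974, 0.0]
wrist_force: [0.2, -0.2, -2.8]
finger_gap: 0.0471
finger_force: 43.2
13.7 [ 0.6321 -0.0303  0.1233] [ 0.2 -0.2 -2.8] 0.047110059180245516 43.2064551115036
shift [-0.001   0.0011  0.0885] turn [0. 0. 0.] rows 1.1
```

Within a millimetre; lowering, then releasing.

```bash
python3 -m crank '[[[-1,0,0,0.03,0,0,0],[-1,0,0,0.05,0,0,0],[-1,0,0,0.07,0,0,0],[-1,0,0,0.085,0,0,0],[-1,0,0,0.089,0,0,0],[-1,0,0,0.089,0,0,0],[-1,0,0,0.089,0,0,0]]]'; python3 -m crank '[[[0.35,0,0,0,0,0,0],[0.35,0,0,0,0,0,0],[0.35,0,0,0,0,0,0],[0.35,0,0,-0.05,0,0,0],[0.35,0,0,-0.1,0,0,0],[0.35,0,0,-0.18,0,0,0],[0.35,0,0,-0.2,0,0,0],[0.35,0,0,-0.2,0,0,0]]]'; python3 look.py top .5023 .47 .18
```

```text
clock: 14.28
position: [0.6316, -0.0302, 0.0786]
orientation: [-0.0, 0.227, 0.974, -0.0]
wrist_force: [-3.1, 0.0, 4.2]
finger_gap: 0.0469
finger_force: 44.8
clock: 14.95
position: [0.6336, -0.0303, 0.1822]
orientation: [0.003, 0.227, 0.974, 0.0]
wrist_force: [1.2, -0.3, -0.4]
finger_gap: 0.058
finger_force: 0.0
top [0.5, 0.4689, 0.4996, 0.4694, 0.0245, 'ok', 212]
top [0.4322, 0.3784, 0.4323, 0.3786, 0.0237, 'ok', 211]
top [0.3311, 0.3722, 0.3309, 0.3725, 0.0243, 'red', 215]
15.0 [ 0.6328 -0.0302  0.1798] [-0.3  0.6 -1.1] 0.05752076179016247 0.0
shift [ 0.6762  0.7821 -0.0018] turn [0. 0. 0.] rows 12.4
```

```bash
python3 -m crank '[[[0.53,0.676,0.782,0,0,0,0],[0.53,0.676,0.782,0,0,0,0],[0.53,0.676,0.782,0,0,0,0],[0.53,0.676,0.782,0,0,0,0],[0.53,0.676,0.782,0,0,0,0],[0.53,0.676,0.782,0,0,0,0],[0.53,0.676,0.782,0,0,0,0],[0.53,0.676,0.782,0,0,0,0],[0.53,0.676,0.782,0,0,0,0],[0.53,0.676,0.782,0,0,0,0]]]'; python3 look.py - .5023 .47 .128
```

```text
clock: 15.83
position: [0.5254, 0.3748, 0.1766]
orientation: [-0.001, 0.227, 0.974, -0.001]
wrist_force: [1.0, -0.3, 0.9]
finger_gap: 0.0655
finger_force: 0.0
15.8333 [0.5254 0.3748 0.1766] [ 1.  -0.3  0.9] 0.06548830480410427 0.0
shift [0.1255 0.1505 0.0971] turn [0. 0. 0.] rows 2.6
```

```bash
python3 -m crank '[[[0.53,0.115,0.135,0.03,0,0,0],[0.53,0.115,0.135,0.06,0,0,0],[0.53,0.115,0.135,0.097,0,0,0],[0.53,0.115,0.135,0.097,0,0,0],[0.53,0.115,0.135,0.097,0,0,0],[0.53,0.115,0.135,0.097,0,0,0]]]'; python3 look.py wrist .5023 .4702 .032
```

```text
clock: 16.33
position: [0.5053, 0.4583, 0.1296]
orientation: [-0.0, 0.227, 0.974, -0.0]
wrist_force: [1.1, -1.0, -0.3]
finger_gap: 0.0658
finger_force: 0.0
wrist [0.338, 0.3776, 0.3351, 0.3737, 0.0244, 'red', 5851]
wrist [0.4346, 0.381, 0.435, 0.3798, 0.0243, 'ok', 5210]
wrist [0.5017, 0.471, 0.5028, 0.4706, 0.0241, 'ok', 4732]
16.3833 [0.5058 0.4581 0.1305] [-0.6  0.1 -0.2] 0.06565044050644342 0.0
shift [0.0171 0.0185 0.1969] turn [0. 0. 0.] rows 2.4
```

```bash
python3 -m crank '[[[0.53,0.017,0.019,0.04,0,0,0],[0.53,0.017,0.019,0.1,0,0,0],[0.53,0.017,0.019,0.17,0,0,0],[0.53,0.017,0.019,0.196,0,0,0],[0.53,0.017,0.019,0.196,0,0,0],[0.53,0.017,0.019,0.196,0,0,0],[-1,0.017,0.019,0.196,0,0,0],[-1,0.017,0.019,0.196,0,0,0],[-1,0.017,0.019,0.196,0,0,0],[-1,0.017,0.019,0.196,0,0,0]]]'; python3 look.py - .5545 -.026 .2
```

```text
clock: 17.22
position: [0.5031, 0.4716, 0.0345]
orientation: [0.002, 0.227, 0.974, 0.001]
wrist_force: [0.9, -2.0, 7.8]
finger_gap: 0.0473
finger_force: 41.4
17.2167 [0.5031 0.4716 0.0345] [ 0.9 -2.   7.8] 0.047294709709717206 41.37110352516174
shift [-0.5335 -0.8459 -0.3323] turn [0. 0. 0.] rows 12.6
```

```bash
python3 -m crank '[[[-1,0,0,-0.08,0,0,0],[-1,0,0,-0.16,0,0,0],[-1,0,0,-0.24,0,0,0],[-1,-0.05,-0.06,-0.3,0,0,0],[-1,-0.533,-0.846,-0.33,0,0,0],[-1,-0.533,-0.846,-0.33,0,0,0],[-1,-0.533,-0.846,-0.33,0,0,0],[-1,-0.533,-0.846,-0.33,0,0,0],[-1,-0.533,-0.846,-0.33,0,0,0],[-1,-0.533,-0.846,-0.33,0,0,0]]]'; python3 look.py - .5545 -.026 .2
```

```text
clock: 18.05
position: [0.5329, 0.1887, 0.1889]
orientation: [0.001, 0.227, 0.974, 0.0]
wrist_force: [0.8, -0.0, -1.6]
finger_gap: 0.0468
finger_force: 43.5
18.05 [0.5329 0.1887 0.1889] [ 0.8 -0.  -1.6] 0.046812902454050266 43.51351082324982
shift [-0.2285 -0.3661 -0.0224] turn [0. 0. 0.] rows 5.2
```

```bash
python3 -m crank '[[[-1,-0.227,-0.363,-0.01,0,0,0],[-1,-0.227,-0.363,-0.01,0,0,0],[-1,-0.227,-0.363,-0.01,0,0,0],[-1,-0.227,-0.363,-0.01,0,0,0],[-1,-0.227,-0.363,-0.01,0,0,0],[-1,-0.227,-0.363,0.03,0,0,0],[-1,-0.227,-0.363,0.08,0,0,0],[-1,-0.227,-0.363,0.13,0,0,0],[-1,-0.227,-0.363,0.13,0,0,0],[-1,-0.227,-0.363,0.13,0,0,0]]]'; python3 -m crank '[[[-1,0,0,0,0,0,0],[-1,0,0,0,0,0,0]]]'; python3 look.py - .5545 -.026 .0795
```

```text
clock: 18.88
position: [0.5541, -0.0224, 0.1229]
orientation: [-0.001, 0.227, 0.974, -0.0]
wrist_force: [-0.7, 0.6, -2.1]
finger_gap: 0.0468
finger_force: 43.2
clock: 19.05
position: [0.5557, -0.0223, 0.1246]
orientation: [0.002, 0.227, 0.974, 0.0]
wrist_force: [0.3, 0.3, -2.0]
finger_gap: 0.0468
finger_force: 43.2
19.05 [ 0.5557 -0.0223  0.1246] [ 0.3  0.3 -2. ] 0.046779484554764654 43.15323293209076
shift [-0.0009 -0.0077  0.0902] turn [0. 0. 0.] rows 1.1
```

```bash
python3 -m crank '[[[-1,-0.002,-0.007,0,0,0,0],[-1,-0.002,-0.007,0,0,0,0],[-1,-0.002,-0.007,0.03,0,0,0],[-1,-0.002,-0.007,0.05,0,0,0],[-1,-0.002,-0.007,0.07,0,0,0],[-1,-0.002,-0.007,0.085,0,0,0],[-1,-0.002,-0.007,0.09,0,0,0],[-1,-0.002,-0.007,0.09,0,0,0],[-1,-0.002,-0.007,0.09,0,0,0]]]'
```

```text
clock: 19.8
position: [0.554, -0.026, 0.0784]
orientation: [0.0, 0.227, 0.974, -0.0]
wrist_force: [-4.6, 0.4, 8.7]
finger_gap: 0.0469
finger_force: 45.8
```

```bash
python3 -m crank '[[[0.35,0,0,0,0,0,0],[0.35,0,0,0,0,0,0],[0.35,0,0,0,0,0,0],[0.35,0,0,-0.05,0,0,0],[0.35,0,0,-0.1,0,0,0],[0.35,0,0,-0.18,0,0,0],[0.35,0,0,-0.2,0,0,0],[0.35,0,0,-0.2,0,0,0]]]'; python3 look.py top .4345 .3793 .18
```

```text
clock: 20.47
position: [0.5557, -0.0263, 0.181]
orientation: [0.003, 0.227, 0.974, 0.0]
wrist_force: [0.4, 0.8, -0.5]
finger_gap: 0.0578
finger_force: 0.0
top [0.4328, 0.3781, 0.4323, 0.3785, 0.0238, 'ok', 209]
top [0.331, 0.3715, 0.3311, 0.3719, 0.0239, 'red', 223]
20.5167 [ 0.5548 -0.0262  0.1788] [-0.7  0.4 -0.9] 0.05750793251561855 0.0
shift [ 0.5742  0.6211 -0.0036] turn [0. 0. 0.] rows 10.1
```

```bash
python3 -m crank '[[[0.53,0.574,0.621,0,0,0,0],[0.53,0.574,0.621,0,0,0,0],[0.53,0.574,0.621,0,0,0,0],[0.53,0.574,0.621,0,0,0,0],[0.53,0.574,0.621,0,0,0,0],[0.53,0.574,0.621,0,0,0,0],[0.53,0.574,0.621,0,0,0,0],[0.53,0.574,0.621,0,0,0,0],[0.53,0.574,0.621,0.04,0,0,0],[0.53,0.574,0.621,0.07,0,0,0]]]'; python3 -m crank '[[[0.53,0.0,0.0,0.02,0,0,0],[0.53,0,0,0.03,0,0,0],[0.53,0,0,0.03,0,0,0],[0.53,0,0,0.03,0,0,0]]]'; python3 look.py wrist .4345 .3793 .032
```

```text
clock: 21.35
position: [0.4366, 0.3704, 0.149]
orientation: [0.001, 0.227, 0.974, 0.001]
wrist_force: [1.2, -0.3, -0.9]
finger_gap: 0.0655
finger_force: 0.0
clock: 21.68
position: [0.4374, 0.3668, 0.1335]
orientation: [-0.0, 0.227, 0.974, -0.001]
wrist_force: [0.9, -0.1, 0.1]
finger_gap: 0.0654
finger_force: 0.0
wrist [0.3332, 0.3739, 0.3334, 0.3733, 0.0242, 'red', 6561]
wrist [0.4338, 0.3801, 0.4347, 0.3796, 0.024, 'ok', 4584]
21.7333 [0.4378 0.3668 0.1341] [-0.5 -0.2 -0.2] 0.06557823951015249 0.0
shift [0.017  0.0195 0.2043] turn [0. 0. 0.] rows 2.5
```

```bash
python3 -m crank '[[[0.53,0.017,0.02,0.04,0,0,0],[0.53,0.017,0.02,0.1,0,0,0],[0.53,0.017,0.02,0.17,0,0,0],[0.53,0.017,0.02,0.203,0,0,0],[0.53,0.017,0.02,0.203,0,0,0],[0.53,0.017,0.02,0.203,0,0,0],[-1,0.017,0.02,0.203,0,0,0],[-1,0.017,0.02,0.203,0,0,0],[-1,0.017,0.02,0.203,0,0,0],[-1,0.017,0.02,0.203,0,0,0]]]'; python3 look.py - .55 -.104 .2
```

```text
clock: 22.57
position: [0.4354, 0.3808, 0.0348]
orientation: [0.002, 0.227, 0.974, 0.001]
wrist_force: [1.0, -1.9, 6.6]
finger_gap: 0.0467
finger_force: 41.0
22.5667 [0.4354 0.3808 0.0348] [ 1.  -1.9  6.6] 0.04670328711585343 41.00087285041809
shift [-0.6354 -0.7673 -0.3309] turn [0. 0. 0.] rows 12.6
```

```bash
python3 -m crank '[[[-1,0,0,-0.08,0,0,0],[-1,0,0,-0.16,0,0,0],[-1,0,0,-0.24,0,0,0],[-1,-0.05,-0.06,-0.3,0,0,0],[-1,-0.635,-0.767,-0.34,0,0,0],[-1,-0.635,-0.767,-0.34,0,0,0],[-1,-0.635,-0.767,-0.34,0,0,0],[-1,-0.635,-0.767,-0.34,0,0,0],[-1,-0.635,-0.767,-0.34,0,0,0],[-1,-0.635,-0.767,-0.34,0,0,0]]]'; python3 look.py - .55 -.104 .125
```

```text
clock: 23.4
position: [0.4996, 0.1037, 0.1924]
orientation: [0.001, 0.227, 0.974, 0.0]
wrist_force: [1.3, -0.4, -1.7]
finger_gap: 0.0466
finger_force: 43.3
23.4 [0.4996 0.1037 0.1924] [ 1.3 -0.4 -1.7] 0.04655098553085744 43.34656834602356
shift [-0.2738 -0.3282  0.135 ] turn [0. 0. 0.] rows 5.4
```

```bash
python3 -m crank '[[[-1,-0.273,-0.327,0,0,0,0],[-1,-0.273,-0.327,0,0,0,0],[-1,-0.273,-0.327,0,0,0,0],[-1,-0.273,-0.327,0,0,0,0],[-1,-0.273,-0.327,0,0,0,0],[-1,-0.273,-0.327,0.02,0,0,0],[-1,-0.273,-0.327,0.08,0,0,0],[-1,-0.273,-0.327,0.135,0,0,0],[-1,-0.273,-0.327,0.135,0,0,0],[-1,-0.273,-0.327,0.135,0,0,0]]]'; python3 -m crank '[[[-1,0,0,0,0,0,0],[-1,0,0,0,0,0,0],[-1,0,0,0,0,0,0]]]'; python3 look.py - .55 -.104 .0798
```

```text
clock: 24.23
position: [0.5491, -0.1012, 0.1237]
orientation: [-0.001, 0.227, 0.974, 0.0]
wrist_force: [0.2, 0.1, -2.2]
finger_gap: 0.0468
finger_force: 43.0
clock: 24.48
position: [0.5506, -0.1014, 0.1255]
orientation: [0.001, 0.227, 0.974, -0.0]
wrist_force: [1.0, 0.9, -1.8]
finger_gap: 0.0467
finger_force: 43.0
24.4833 [ 0.5506 -0.1014  0.1255] [ 1.   0.9 -1.8] 0.04665842220552271 43.041234612464905
shift [-0.001  -0.0052  0.0913] turn [0. 0. 0.] rows 1.1
```

```bash
python3 -m crank '[[[-1,-0.002,-0.005,0,0,0,0],[-1,-0.002,-0.005,0,0,0,0],[-1,-0.002,-0.005,0.03,0,0,0],[-1,-0.002,-0.005,0.05,0,0,0],[-1,-0.002,-0.005,0.07,0,0,0],[-1,-0.002,-0.005,0.085,0,0,0],[-1,-0.002,-0.005,0.092,0,0,0],[-1,-0.002,-0.005,0.092,0,0,0],[-1,-0.002,-0.005,0.092,0,0,0]]]'; python3 -m crank '[[[0.35,0,0,0,0,0,0],[0.35,0,0,0,0,0,0],[0.35,0,0,0,0,0,0],[0.35,0,0,-0.05,0,0,0],[0.35,0,0,-0.1,0,0,0],[0.35,0,0,-0.2,0,0,0],[0.35,0,0,-0.28,0,0,0],[0.35,0,0,-0.28,0,0,0]]]'; python3 look.py - .45 -.2 .22
```

```text
clock: 25.23
position: [0.5494, -0.1041, 0.0791]
orientation: [0.001, 0.227, 0.974, -0.0]
wrist_force: [-6.2, 1.6, 16.7]
finger_gap: 0.0471
finger_force: 45.8
clock: 25.9
position: [0.5515, -0.1047, 0.2242]
orientation: [0.004, 0.227, 0.974, -0.0]
wrist_force: [-0.2, 0.6, 0.1]
finger_gap: 0.0577
finger_force: 0.0
25.9 [ 0.5515 -0.1047  0.2242] [-0.2  0.6  0.1] 0.05768288799905573 0.0
shift [ 0.098  -0.2606  0.0073] turn [0. 0. 0.] rows 3.3
```

```bash
python3 -m crank '[[[0.2,0,0,-0.08,0,0,0],[0.2,0,0,-0.15,0,0,0],[0.2,-0.107,-0.449,-0.212,0,0,0],[0.2,-0.107,-0.449,-0.212,0,0,0],[0.2,-0.107,-0.449,-0.212,0,0,0],[0.2,-0.107,-0.449,-0.212,0,0,0],[0.2,-0.107,-0.449,-0.212,0,0,0],[0.2,-0.107,-0.449,-0.212,0,0,0],[0.2,-0.107,-0.449,-0.212,0,0,0],[0.2,-0.107,-0.449,-0.212,0,0,0]]]'; python3 -m crank '[[[0.2,0,0,0,0,0,0],[0.2,0,0,0,0,0,0],[0.2,0,0,0,0,0,0]]]';python3 - <<'E'
from h import *
snap('wrist','w3.png'); snap('top'); print(pose()[:3,3])
P=np.load('/tmp/top.npz')['P'];Z=P[...,2]
for i,(x,y) in enumerate([(.548,-.104),(.553,-.026),(.557,.052),(.626,-.108),(.631,-.03),(.635,.048)]):
    k=P[(abs(P[...,0]-x)<.035)&(abs(P[...,1]-y)<.035)&(abs(Z-.105)<.008)]; print(i+1,len(k),np.median(k[:,2]).round(4),k.mean(0).round(4)) if len(k) else print(i+1,0)
E
```

```text
clock: 26.73
position: [0.4979, -0.3307, 0.3227]
orientation: [-0.0, 0.228, 0.974, 0.0]
wrist_force: [-0.6, 0.8, 0.5]
finger_gap: 0.0509
finger_force: 0.0
clock: 26.98
position: [0.4987, -0.3279, 0.3237]
orientation: [0.0, 0.226, 0.974, 0.0]
wrist_force: [0.6, -0.7, -0.4]
finger_gap: 0.0512
finger_force: 0.0
[ 0.49863705 -0.32812654  0.32381849]
1 260 0.105 [ 0.5471 -0.1042  0.1051]
2 264 0.1055 [ 0.5513 -0.026   0.1052]
3 258 0.1055 [0.5576 0.0512 0.1052]
4 257 0.1051 [ 0.6262 -0.1079  0.105 ]
5 259 0.105 [ 0.6285 -0.0268  0.1052]
6 256 0.1051 [0.6331 0.0479 0.1051]
```

View pics/w3.png

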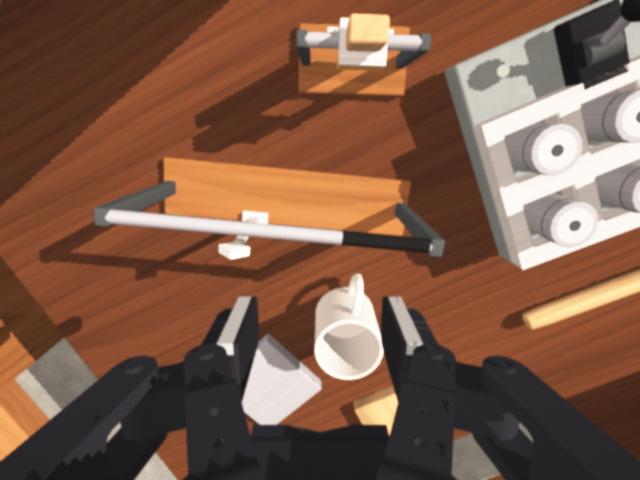

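Wrist view: the stand and hanger with its wooden grip at (369,30), the bar from (103,214) to (437,245) with the black sleeve on the right, and the pointer head at (235,250) with its foot at (255,217). All six pockets read a top height of 0.105, so every canister is home.

```bash
cat > rail.py <<'E'
from h import *
def line(k):
    c=k.mean(0);u,s,v=np.linalg.svd(k-c,full_matrices=False);d=v[0]*np.sign(v[0][1]);return c,d
def show(n,rb,sb):
    z=np.load('/tmp/%s.npz'%n);P=z['P'];im=z['im'].astype(int);Z=P[...,2]
    B=lambda b:(slice(b[1],b[3]),slice(b[0],b[2]))
    p=P[B(rb)].reshape(-1,3); c=im[B(rb)].reshape(-1,3)
    k=p[(abs(p[:,2]-.163)<.006)]; cc,d=line(k[:,:2])
    for _ in range(3):
        nrm=np.array([d[1],-d[0]]); k=k[abs((k[:,:2]-cc)@nrm)<.009]; cc,d=line(k[:,:2])
    nrm=np.array([d[1],-d[0]]); t=(k[:,:2]-cc)@d; mid=cc+d*(t.min()+t.max())/2; o=(k[:,:2]-mid)@nrm; mid=mid+nrm*(o.min()+o.max())/2
    print(n,'rail dir',np.degrees(np.arctan2(d[1],d[0])).round(2),'mid',mid.round(4),'len',np.ptp(t).round(4),'w',np.ptp(o).round(4),'ztop',np.percentile(k[:,2],95).round(4))
    loc=np.c_[(p[:,:2]-mid)@nrm,(p[:,:2]-mid)@d,p[:,2]]
    for lo,hi in((.014,.05),(.05,.1),(.1,.125),(.125,.146)):
        m=(loc[:,2]>lo)&(loc[:,2]<hi)&(c.min(1)>120)&(abs(loc[:,0]-.028)<.02)&(abs(loc[:,1])<.12); q=loc[m]
        if len(q): print(' ptr',lo,len(q),q.mean(0).round(4),q.min(0).round(4),q.max(0).round(4))
    p=P[B(sb)].reshape(-1,3)
    g=p[abs(p[:,2]-.158)<.005][:,:2].astype(np.float32); print(' grip top',len(g),cv2.minAreaRect(g),np.median(p[abs(p[:,2]-.158)<.005][:,2]))
    g=p[abs(p[:,2]-.122)<.003][:,:2].astype(np.float32); print(' crown',len(g),cv2.minAreaRect(g))
    k=p[abs(p[:,2]-.113)<.006][:,:2]; cc,e=line(k); print(' stand',len(k),cv2.minAreaRect(k.astype(np.float32)))
    np.savez('/tmp/rail_%s.npz'%n,mid=mid,d=d)
E
cat >> rail.py <<'E'
show('wrist',(90,170,450,270),(290,5,440,100))
show('top',(425,225,565,310),(405,280,470,335))
E
python3 rail.py
```

```text
wrist rail dir 58.42 mid [ 0.4899 -0.3688] len 0.2944 w 0.016 ztop 0.1669
 ptr 0.014 276 [ 0.0253 -0.0355  0.0219] [ 0.0199 -0.0527  0.0141] [ 0.0334 -0.021   0.0465]
 ptr 0.05 8 [ 0.0295 -0.0323  0.0938] [ 0.0269 -0.0325  0.0849] [ 0.0314 -0.0321  0.0984]
 ptr 0.1 68 [ 0.0259 -0.0352  0.1112] [ 0.0246 -0.04    0.1009] [ 0.0306 -0.032   0.1238]
 ptr 0.125 297 [ 0.0265 -0.0351  0.1393] [ 0.0237 -0.0499  0.1253] [ 0.0327 -0.0221  0.146 ]
 grip top 1222 ((0.38601231575012207, -0.2321474552154541), (0.03013104759156704, 0.02049926482141018), 62.68614196777344) 0.15765593545584633
 crown 943 ((0.387982577085495, -0.23312123119831085), (0.04018307849764824, 0.03497018292546272), 61.68486785888672)
 stand 1552 ((0.39041876792907715, -0.23421497642993927), (0.11382587254047394, 0.032036054879426956), 58.06681823730469)
top rail dir 66.39 mid [ 0.5005 -0.3489] len 0.0543 w 0.013 ztop 0.168
 ptr 0.014 42 [ 0.0157 -0.0633  0.0204] [ 0.0097 -0.081   0.0143] [ 0.0226 -0.048   0.0402]
 ptr 0.05 10 [ 0.0199 -0.0605  0.0915] [ 0.0164 -0.0644  0.0713] [ 0.0233 -0.0587  0.0997]
 ptr 0.1 6 [ 0.0187 -0.0612  0.1078] [ 0.0163 -0.0651  0.1004] [ 0.0214 -0.0593  0.1195]
 ptr 0.125 35 [ 0.0196 -0.0604  0.1405] [ 0.0149 -0.079   0.1285] [ 0.0252 -0.0488  0.1458]
 grip top 96 ((0.3841296136379242, -0.2319665253162384), (0.030355755239725113, 0.018996449187397957), 62.92938232421875) 0.157463424756358
 crown 89 ((0.3875525891780853, -0.22998902201652527), (0.0715908631682396, 0.03447907790541649), 63.1031608581543)
 stand 153 ((0.38361218571662903, -0.2313147485256195), (0.11286105215549469, 0.031228870153427124), 52.71961975097656)
```

```bash
python3 look.py - .386 -.232 .2 62.3; python3 - <<'E'
import numpy as np
z=np.load('/tmp/rail_wrist.npz');m,d=z['mid'],z['d']
for t in(.097,-.0357):print(t,m+d*t)
E
```

```text
27.0833 [ 0.4986 -0.3281  0.3238] [-0.  -0.5 -0.1] 0.051102236818538475 0.0
shift [0.287  0.0733 0.2475] turn [-0.      0.0002  0.013 ] rows 4.6
0.097 [ 0.54073868 -0.28618345]
-0.0357 [ 0.47123695 -0.39922681]
```

```bash
python3 -m crank '[[[0.2,0.287,0.073,0.15,0,0,0.013],[0.2,0.287,0.073,0.247,0,0,0.013],[0.2,0.287,0.073,0.247,0,0,0.013],[0.2,0.287,0.073,0.247,0,0,0.013],[0.2,0.287,0.073,0.247,0,0,0.013],[0.2,0.287,0.073,0.247,0,0,0.013],[0.2,0.287,0.073,0.247,0,0,0.013],[0.2,0.287,0.073,0.247,0,0,0.013]]]'; python3 look.py - .386 -.232 .129 62.3
```

```text
clock: 27.75
position: [0.3867, -0.2335, 0.2013]
orientation: [0.001, 0.24, 0.971, -0.001]
wrist_force: [0.6, 0.7, -0.6]
finger_gap: 0.0511
finger_force: 0.0
27.75 [ 0.3867 -0.2335  0.2013] [ 0.6  0.7 -0.6] 0.051138320756004156 0.0
shift [0.0031 0.0021 0.1446] turn [-0.0003  0.0012 -0.0005] rows 1.7
```

```bash
python3 -m crank '[[[0.2,0.002,0.002,0.06,0,0,0],[0.2,0.002,0.002,0.12,0,0,0],[0.2,0.002,0.002,0.144,0,0,0],[0.2,0.002,0.002,0.144,0,0,0],[0.2,0.002,0.002,0.144,0,0,0],[-1,0.002,0.002,0.144,0,0,0],[-1,0.002,0.002,0.144,0,0,0],[-1,0.002,0.002,0.144,0,0,0],[-1,0.002,0.002,0.144,0,0,0],[-1,0.002,0.002,0.144,0,0,0]]]' 30; python3 look.py - .386 -.232 .24
```

```text
clock: 28.58
position: [0.3863, -0.2325, 0.1296]
orientation: [0.002, 0.24, 0.971, -0.001]
wrist_force: [2.4, -1.0, 5.7]
finger_gap: 0.0299
finger_force: 31.7
28.5833 [ 0.3863 -0.2325  0.1296] [ 2.4 -1.   5.7] 0.029899198482834965 31.697182059288025
shift [ 2.000e-04  5.000e-04 -2.209e-01] turn [0. 0. 0.] rows 2.6
```

```bash
python3 -m crank '[[[-1,0,0,-0.04,0,0,0],[-1,0,0,-0.1,0,0,0],[-1,0,0,-0.18,0,0,0],[-1,0,0,-0.26,0,0,0],[-1,0,0,-0.32,0,0,0],[-1,0,0,-0.32,0,0,0],[-1,0,0,-0.32,0,0,0]]]'; python3 look.py - .5407 -.2862 .285 58.4
```

```text
clock: 29.17
position: [0.3857, -0.232, 0.2899]
orientation: [0.002, 0.24, 0.971, -0.001]
wrist_force: [-0.2, 0.4, -2.2]
finger_gap: 0.0295
finger_force: 30.9
29.1667 [ 0.3857 -0.232   0.2899] [-0.2  0.4 -2.2] 0.029478024709289573 30.86762309074402
shift [-0.3247  0.0486  0.011 ] turn [-0.0004  0.0018  0.0318] rows 3.9
```

```bash
python3 -m crank '[[[-1,-0.06,0.01,0,0,0,0.01],[-1,-0.12,0.02,0,0,0,0.02],[-1,-0.18,0.03,0,0,0,0.032],[-1,-0.24,0.04,0,0,0,0.032],[-1,-0.29,0.048,0,0,0,0.032],[-1,-0.325,0.048,0,0,0,0.032],[-1,-0.325,0.048,0,0,0,0.032],[-1,-0.325,0.048,0,0,0,0.032],[-1,-0.325,0.048,0,0,0,0.032]]]'; python3 - <<'E'
from h import *
snap('wrist','w4.png');snap('side','s4.png')
a=cv2.imread('pics/w4.png');b=cv2.imread('pics/s4.png')[200:480,280:600]
cv2.imwrite('pics/c4.png',np.hstack([cv2.resize(a,(480,360)),cv2.resize(b,(320,360))]))
E
python3 look.py - .5407 -.2862 .2 58.4
```

```text
clock: 29.92
position: [0.5395, -0.2857, 0.2871]
orientation: [-0.001, 0.273, 0.962, 0.0]
wrist_force: [0.3, -0.0, -0.6]
finger_gap: 0.0295
finger_force: 30.8
30.0167 [ 0.5394 -0.2857  0.2882] [ 0.   1.  -0.9] 0.029389731841606613 30.767569541931152
shift [-0.0028  0.0005  0.1764] turn [ 0.     -0.0002 -0.0003] rows 2.1
```

View pics/c4.png

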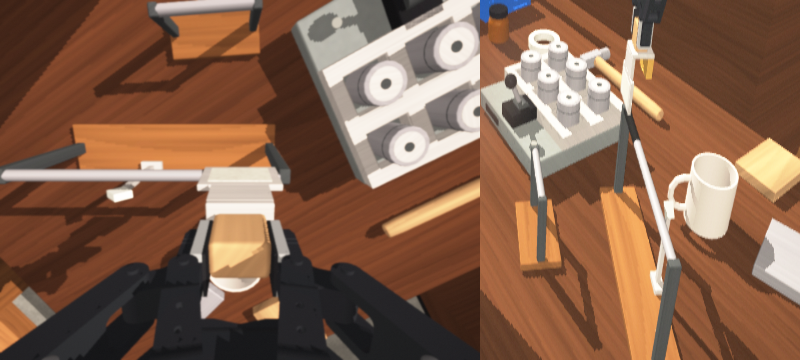

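The hanger is over the black sleeve and parallel to the bar, with the tag plate on the robot side and clear of the post. Lowering it.

```bash
python3 -m crank '[[[-1,-0.002,0,0.03,0,0,0],[-1,-0.002,0,0.06,0,0,0],[-1,-0.002,0,0.09,0,0,0],[-1,-0.002,0,0.12,0,0,0],[-1,-0.002,0,0.15,0,0,0],[-1,-0.002,0,0.18,0,0,0],[-1,-0.002,0,0.19,0,0,0],[-1,-0.002,0,0.19,0,0,0],[-1,-0.002,0,0.19,0,0,0]]]'; python3 look.py - .4712 -.3992 .184 58.4
```

```text
clock: 30.77
position: [0.5408, -0.2866, 0.194]
orientation: [0.0, 0.273, 0.962, -0.0]
wrist_force: [0.8, -0.2, -1.3]
finger_gap: 0.0298
finger_force: 30.8
30.7667 [ 0.5408 -0.2866  0.194 ] [ 0.8 -0.2 -1.3] 0.02984419622480821 30.775959491729736
shift [ 0.0005 -0.2648  0.02  ] turn [-0.      0.0003 -0.0003] rows 3.2
```

```bash
python3 -m crank '[[[-1,0,0,0.015,0,0,0],[-1,0,0,0.026,0,0,0],[-1,0,0,0.026,0,0,0],[-1,0,-0.03,0.026,0,0,0],[-1,0,-0.06,0.026,0,0,0],[-1,0,-0.1,0.026,0,0,0],[-1,0,-0.14,0.026,0,0,0],[-1,0,-0.18,0.026,0,0,0],[-1,0,-0.21,0.026,0,0,0],[-1,0,-0.21,0.026,0,0,0]]]'; python3 - <<'E'
from h import *
snap('side','s5.png')
b=cv2.imread('pics/s5.png')[250:480,380:520];cv2.imwrite('pics/c5.png',cv2.resize(b,None,fx=2.5,fy=2.5))
E
python3 look.py - .4712 -.3992 .1805 58.4
```

```text
clock: 31.6
position: [0.484, -0.3792, 0.1799]
orientation: [-0.0, 0.274, 0.962, -0.0]
wrist_force: [0.6, -0.8, -1.3]
finger_gap: 0.0297
finger_force: 30.8
31.65 [ 0.4848 -0.3779  0.18  ] [-0.7  0.8 -0.7] 0.029527099875371686 30.7834392786026
shift [ 0.0005 -0.0506 -0.0011] turn [-0.     -0.0001 -0.0016] rows 0.6
```

View pics/c5.png

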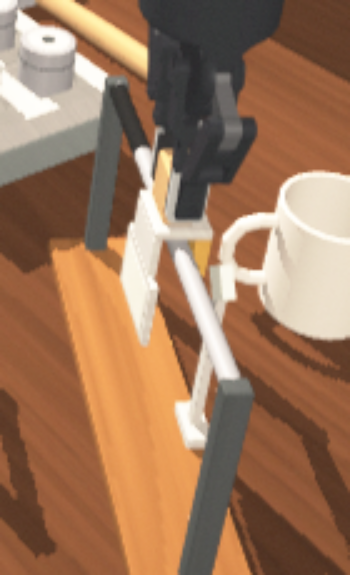

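The hanger straddles the bar and the pointer is still ahead. Sliding the rest.

```bash
python3 -m crank '[[[-1,0,-0.02,0,0,0,0],[-1,0,-0.04,0,0,0,0],[-1,0,-0.051,0,0,0,0],[-1,0,-0.051,0,0,0,0],[-1,0,-0.051,0.002,0,0,0],[-1,0,-0.051,0.002,0,0,0]]]'; python3 - <<'E'
from h import *
from rail import line
snap('wrist');snap('side')
P0=np.load('/tmp/rail_wrist.npz')
E
python3 look.py - .4712 -.3992 .1805 58.4
```

```text
clock: 32.15
position: [0.4727, -0.398, 0.1797]
orientation: [0.0, 0.273, 0.962, -0.001]
wrist_force: [-1.3, -2.4, 2.9]
finger_gap: 0.0291
finger_force: 31.2
wrist rail dir 58.74 mid [ 0.5091 -0.3385] len 0.2222 w 0.0153 ztop 0.1666
 ptr 0.014 307 [ 0.0243 -0.0706  0.0217] [ 0.0193 -0.0874  0.0143] [ 0.0316 -0.0567  0.0435]
 ptr 0.05 19 [ 0.0285 -0.0682  0.0945] [ 0.026  -0.0687  0.0854] [ 0.0302 -0.0675  0.1   ]
 ptr 0.1 68 [ 0.0256 -0.0704  0.1077] [ 0.0241 -0.0759  0.1007] [ 0.0304 -0.0679  0.1234]
 ptr 0.125 362 [ 0.0258 -0.0699  0.1395] [ 0.023  -0.0869  0.125 ] [ 0.0317 -0.0582  0.146 ]
 grip top 0 ((0.0, 0.0), (0.0, 0.0), 0.0) nan
 crown 0 ((0.0, 0.0), (0.0, 0.0), 0.0)
 stand 614 ((0.4052647650241852, -0.2027539610862732), (0.044951118528842926, 0.006100841797888279), 60.05339431762695)
top rail dir 66.39 mid [ 0.5005 -0.3489] len 0.0543 w 0.013 ztop 0.168
 ptr 0.014 42 [ 0.0157 -0.0633  0.0204] [ 0.0097 -0.081   0.0143] [ 0.0226 -0.048   0.0402]
 ptr 0.05 10 [ 0.0199 -0.0605  0.0915] [ 0.0164 -0.0644  0.0713] [ 0.0233 -0.0587  0.0997]
 ptr 0.1 6 [ 0.0187 -0.0612  0.1078] [ 0.0163 -0.0651  0.1004] [ 0.0214 -0.0593  0.1195]
 ptr 0.125 35 [ 0.0196 -0.0604  0.1405] [ 0.0149 -0.079   0.1285] [ 0.0252 -0.0488  0.1458]
 grip top 96 ((0.3841296136379242, -0.2319665253162384), (0.030355755239725113, 0.018996449187397957), 62.92938232421875) 0.157463424756358
 crown 89 ((0.3875525891780853, -0.22998902201652527), (0.0715908631682396, 0.03447907790541649), 63.1031608581543)
 stand 153 ((0.38361218571662903, -0.2313147485256195), (0.11286105215549469, 0.031228870153427124), 52.71961975097656)
32.25 [ 0.4728 -0.3979  0.1797] [-1.4 -1.9  3.3] 0.029136212530342275 31.324086785316467
shift [ 0.0013 -0.0039 -0.0017] turn [-0.0004  0.0004 -0.0001] rows 0.1
  return _methods._mean(a, axis=axis, dtype=dtype,
  ret = ret.dtype.type(ret / rcount)
```

```bash
python3 -m crank '[[[-1,0,0,-0.003,0,0,0],[-1,0,-0.004,-0.003,0,0,0],[-1,0,-0.004,-0.003,0,0,0],[-1,0,-0.004,-0.003,0,0,0],[-1,0,-0.004,-0.003,0,0,0]]]'; python3 look.py - .4714 -.3993 .1805 58.4
```

```text
clock: 32.67
position: [0.4716, -0.3993, 0.1803]
orientation: [-0.0, 0.272, 0.962, 0.0]
wrist_force: [-0.6, -0.8, -2.0]
finger_gap: 0.0292
finger_force: 30.8
32.6667 [ 0.4716 -0.3993  0.1803] [-0.6 -0.8 -2. ] 0.029199329875960033 30.815706253051758
shift [ 0.0003 -0.0002 -0.0004] turn [ 0.0002 -0.0002 -0.0002] rows 0.0
```

```bash
python3 -m crank '[[[0,0,0,0,0,0,0],[0.1,0,0,0,0,0,0],[0.1,0,0,0,0,0,0],[0.1,0,0,0,0,0,0],[0.1,0,0,-0.05,0,0,0],[0.1,0,0,-0.1,0,0,0],[0.1,0,0,-0.18,0,0,0],[0.1,-0.05,0,-0.25,0,0,0],[0.1,-0.08,0,-0.3,0,0,0],[0.1,-0.08,0,-0.3,0,0,0]]]'; python3 - <<'E'
from h import *
im,d,P,T,K=snap('wrist','w6.png'); Z=P[...,2]
z=np.load('/tmp/wrist.npz')
g=P[(abs(Z-.2075)<.004)&(abs(P[...,0]-.47)<.05)&(abs(P[...,1]+.4)<.05)][:,:2].astype(np.float32); print('grip',len(g),cv2.minAreaRect(g) if len(g) else 0)
g=P[(abs(Z-.172)<.0025)&(abs(P[...,0]-.47)<.05)&(abs(P[...,1]+.4)<.05)][:,:2].astype(np.float32); print('crown',len(g),cv2.minAreaRect(g) if len(g) else 0)
d_=np.array([.5236,.852]);n=np.array([.852,-.5236]);m=np.array([.4899,-.3688])
q=P.reshape(-1,3);c=im.reshape(-1,3).astype(int);x=(q[:,:2]-m)@n;y=(q[:,:2]-m)@d_
for lo,hi in((.014,.05),(.1,.146)):
    k=(q[:,2]>lo)&(q[:,2]<hi)&(x>.021)&(x<.05)&(abs(y+.036)<.03)&(c.min(1)>110); print(k.sum(), y[k].min() if k.any() else 0,y[k].max() if k.any() else 0, y[k].mean())
print(manip.read_state()['position'])
E
```

```text
clock: 33.5
position: [0.5081, -0.4225, 0.3361]
orientation: [0.004, 0.272, 0.962, -0.002]
wrist_force: [0.9, -1.7, 1.4]
finger_gap: 0.0468
finger_force: 0.0
grip 1146 ((0.47010016441345215, -0.3983488380908966), (0.02971239760518074, 0.01933705247938633), 58.58266067504883)
crown 873 ((0.4728333652019501, -0.399931401014328), (0.039761487394571304, 0.034479767084121704), 59.54661178588867)
0 0 0 nan
182 -0.04971704355496515 -0.02301697678834926 -0.03644331720439258
[ 0.50714323 -0.42171712  0.33305706]<stdin>:9: RuntimeWarning: Mean of empty slice.
  ret = ret.dtype.type(ret / rcount)
```

View pics/w6.png

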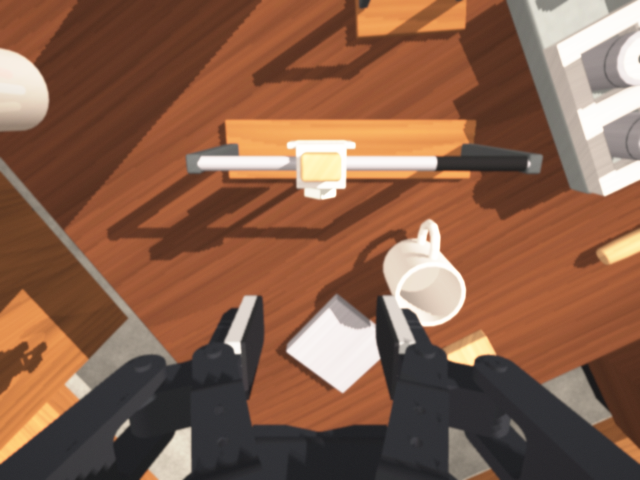

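The hanger is centred: -35.5 mm along the rail against the pointer's -36.4 mm, and it hangs level at (320,165). Now the switch.

```bash
python3 look.py - .404 -.0177 .25 86.9; python3 - <<'E'
from h import *
z=np.load('/tmp/top.npz');P=z['P'];im=z['im'].astype(int);Z=P[...,2]
k=P[(im.max(-1)<70)&(Z>.1)&(Z<.145)&(abs(P[...,0]-.46)<.06)&(abs(P[...,1]+.02)<.05)];print(len(k),k.mean(0),k.max(0))
E
```

```text
33.55 [ 0.5071 -0.4217  0.3331] [ 0.4  0.5 -0.9] 0.046823713708282845 0.0
shift [0.6001 0.5802 0.1622] turn [-0.0013  0.0023 -0.2376] rows 10.2
70 [ 0.45874196 -0.02093487  0.13089941] [ 0.46803313 -0.00888207  0.14190913]
```

```bash
python3 -m crank '[[[-1,0.6,0.58,0.04,0,0,-0.238],[-1,0.6,0.58,0.08,0,0,-0.238],[-1,0.6,0.58,0.162,0,0,-0.238],[-1,0.6,0.58,0.162,0,0,-0.238],[-1,0.6,0.58,0.162,0,0,-0.238],[-1,0.6,0.58,0.162,0,0,-0.238],[-1,0.6,0.58,0.162,0,0,-0.238],[-1,0.6,0.58,0.162,0,0,-0.238],[-1,0.6,0.58,0.162,0,0,-0.238],[-1,0.6,0.58,0.162,0,0,-0.238]]]'; python3 look.py - .404 -.019 .25 86.9
```

```text
clock: 34.38
position: [0.4024, -0.023, 0.2502]
orientation: [-0.001, 0.027, 1.0, 0.0]
wrist_force: [1.2, 0.5, 1.3]
finger_gap: 0.0001
finger_force: 0.0
34.3833 [ 0.4024 -0.023   0.2502] [1.2 0.5 1.3] 0.000134414757149689 0.0
shift [-0.0028  0.0082  0.0005] turn [ 0.0001 -0.0005 -0.    ] rows 0.1
```

```bash
python3 -m crank '[[[-1,0,0.004,0.08,0,0,0],[-1,0,0.004,0.16,0,0,0],[-1,0,0.004,0.24,0,0,0],[-1,0,0.004,0.29,0,0,0],[-1,0,0.004,0.29,0,0,0],[-1,-0.03,0.004,0.29,0,0,0],[-1,-0.06,0.004,0.29,0,0,0],[-1,-0.08,0.004,0.29,0,0,0],[-1,-0.1,0.004,0.29,0,0,0],[-1,-0.12,0.004,0.29,0,0,0]]]'; python3 look.py - .488 -.023 .105; python3 -m crank '[[[-1,-0.01,0,0,0,0,0],[-1,-0.02,0,0,0,0,0],[-1,-0.03,0,0,0,0,0],[-1,-0.04,0,0,0,0,0],[-1,-0.04,0,0,0,0,0]]]'; python3 look.py - .488 -.023 .105
```

```text
clock: 35.22
position: [0.465, -0.0261, 0.1072]
orientation: [0.0, 0.027, 1.0, -0.0]
wrist_force: [-0.9, 0.5, 1.4]
finger_gap: -0.0
finger_force: 0.8
35.2167 [ 0.465  -0.0261  0.1072] [-0.9  0.5  1.4] -6.5948357776006315e-06 0.7505806535482407
shift [-0.0457  0.0087  0.0045] turn [0. 0. 0.] rows 0.6
clock: 35.63
position: [0.4852, -0.0272, 0.1065]
orientation: [0.0, 0.027, 1.0, 0.0]
wrist_force: [0.1, 0.3, -0.0]
finger_gap: -0.0001
finger_force: 0.0
35.6333 [ 0.4852 -0.0272  0.1065] [ 0.1  0.3 -0. ] -6.795987286910949e-05 0.0
shift [-0.0051  0.0087  0.003 ] turn [0. 0. 0.] rows 0.1
```

```bash
python3 -m crank '[[[-1,-0.006,0,0,0,0,0],[-1,-0.012,0,0,0,0,0],[-1,-0.012,0,0,0,0,0]]]'; python3 - <<'E'
from h import *
im,*_=snap('side'); b=im[230:330,270:400];cv2.imwrite('pics/s7.png',cv2.resize(b,None,fx=5,fy=5)[:,:,::-1])
E
```

```text
clock: 35.88
position: [0.4904, -0.0274, 0.1064]
orientation: [-0.0, 0.027, 1.0, 0.0]
wrist_force: [-1.0, -1.3, -0.2]
finger_gap: -0.0001
finger_force: 0.5
```

View pics/s7.png

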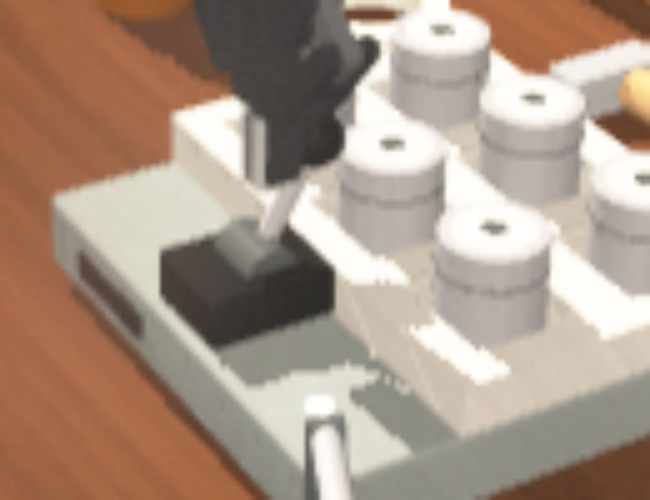

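The lever now leans to the back, with the ball ahead of the fingers. I'll push until it meets the stop.

```bash
python3 -m crank '[[[-1,-0.004,0,0,0,0,0],[-1,-0.008,0,0,0,0,0],[-1,-0.008,0,0,0,0,0],[-1,-0.008,0,0,0,0,0]]]';python3 -m crank '[[[-1,-0.004,0,0,0,0,0],[-1,-0.008,0,0,0,0,0],[-1,-0.008,0,0,0,0,0],[-1,-0.008,0,0,0,0,0]]]'
```

```text
clock: 36.27
position: [0.491, -0.0273, 0.1062]
orientation: [-0.003, 0.027, 1.0, -0.0]
wrist_force: [-16.3, 0.4, 7.6]
finger_gap: -0.0004
finger_force: 8.3
clock: 36.6
position: [0.4915, -0.0273, 0.106]
orientation: [-0.006, 0.027, 1.0, -0.0]
wrist_force: [-33.1, -0.6, 19.6]
finger_gap: 0.0001
finger_force: 16.6
```

It is firmly at the stop. Backing off, raising, and checking.

```bash
python3 -m crank '[[[-1,0.03,0,0,0,0,0],[-1,0.08,0,0,0,0,0],[-1,0.13,0,0,0,0,0],[-1,0.13,0,-0.08,0,0,0],[-1,0.13,0,-0.16,0,0,0],[-1,0.13,0.08,-0.24,0,0,0],[-1,0.13,0.16,-0.3,0,0,0],[-1,0.13,0.24,-0.3,0,0,0],[-1,0.13,0.3,-0.3,0,0,0],[-1,0.13,0.3,-0.3,0,0,0]]]'; python3 -m crank '[[[-1,0,0,0,0,0,0],[-1,0,0,0,0,0,0],[-1,0,0,0,0,0,0],[-1,0,0,0,0,0,0]]]'; python3 - <<'E'
from h import *
im,*_=snap('side','s8.png'); b=im[190:480,160:580];t,_,P,*_=snap('top'); t=t[150:350,150:570]
cv2.imwrite('pics/f8.png',np.vstack([cv2.resize(b,(800,350)),cv2.resize(t,(525,250)) if 0 else cv2.copyMakeBorder(cv2.resize(t,(525,250)),0,0,0,275,0)])[:,:,::-1])
Z=P[...,2];i=snap.__name__
im=np.load('/tmp/top.npz')['im'].astype(int)
k=P[(im.max(-1)<70)&(Z>.1)&(Z<.145)&(abs(P[...,0]-.49)<.06)&(abs(P[...,1]+.02)<.05)];print('ball',len(k),k.mean(0))
for i,(x,y) in enumerate([(.548,-.104),(.553,-.026),(.557,.052),(.626,-.108),(.631,-.03),(.635,.048)]):
    k=P[(abs(P[...,0]-x)<.035)&(abs(P[...,1]-y)<.035)&(abs(Z-.105)<.008)]; print(i+1,len(k),np.median(k[:,2]).round(4)) if len(k) else print(i+1,0)
E
```

```text
clock: 37.43
position: [0.442, 0.1302, 0.2582]
orientation: [0.002, 0.025, 1.0, 0.001]
wrist_force: [-1.0, -1.6, -0.7]
finger_gap: 0.0003
finger_force: 0.0
clock: 37.77
position: [0.4416, 0.1242, 0.2564]
orientation: [-0.0, 0.028, 1.0, -0.0]
wrist_force: [-0.0, 0.2, 0.5]
finger_gap: 0.0
finger_force: 0.0
ball 15 [ 0.51145276 -0.02772735  0.1307431 ]
1 265 0.1053
2 262 0.1055
3 254 0.1052
4 260 0.1052
5 258 0.1055
6 254 0.1055
```

View pics/f8.png

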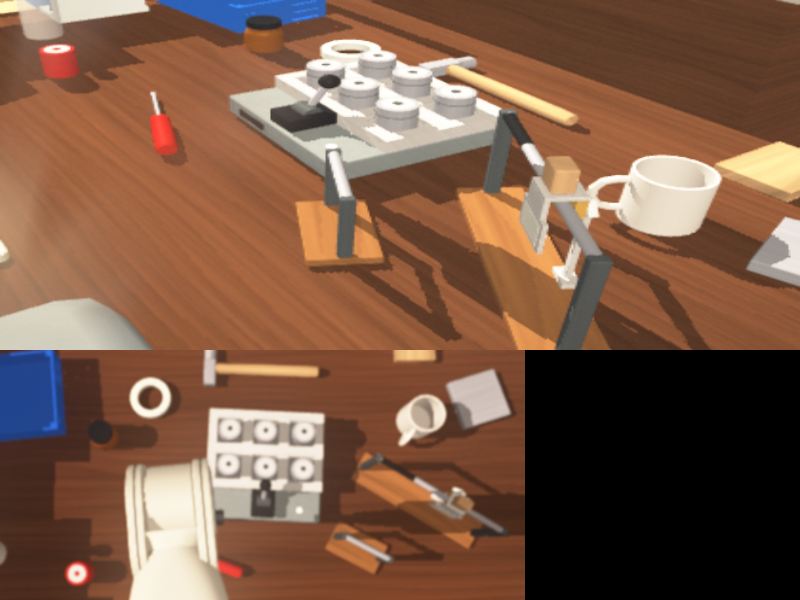

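The final view shows six cans home at a top height of 0.105, the hanger at the pointer, the lever over to the back, and the red can and the other bench items where they were.

```bash
python3 -c "from bench import manip; print(manip.hand_in())"
```

```text
the job is handed in; nothing more can be done
None
```

I handed the job in at about 38 s: all five bench canisters are fully home in pockets, the hanger hangs within about 1 mm of the pointer, and the toggle was thrown last, all the way to its back stop.

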